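# Set out the skewers, stand up the thermometer display, click the timer to eight

## Task

Set up for grilling: pull every skewer out of the wooden caddy and lay it flat on the tin tray, and stand the thermometer display on the board upright on its bottom end, off the tray, with its screen facing the robot. Last of all turn the timer's dial clockwise, counting the clicks, until its white pointer stands at the eighth mark after the thick zero mark, and let go. Leave the caddy standing and do not disturb the spice jars and the apple.

Things in the scene. Friction and masses are not known exactly. Their poses are not given: they have to be found in the camera images.
- board: Fixed wooden board that covers the range: 500 mm deep (x), 710 mm wide (y), 18 mm thick, its top at z = 0.059. Origin: centre of its underside, at z = 0.041.
- tray_floor (a point): Flat tin tray, 256 x 366 mm, loose on the board. Point: centre of its upper surface, 2 mm above the board; z up, y along its long (366 mm) side, which points roughly away from the robot, x along the short side. Rim 10 mm high. It may be knocked aside.
- caddy_top (a point): Wooden skewer caddy, a loose block (0.9 kg), 220 (x) x 70 (y) x 80 mm high, with four square wells 12 mm wide and 70 mm deep in a row along its x, at x = -87, -29, +29 and +87 mm. Point: centre of its top face. It may be knocked aside.
- board_back (a point): Point on the top of the board towards its back, 107 mm from the edge farthest from the robot, left of its middle. The standing display turns its back that way.
- display_center (a point): Grill thermometer display, a loose grey slab 112 x 66 x 24 mm, 0.18 kg, lying on the board with its screen up at the start. Point: its very centre. x runs along the 112 mm length towards its top (screen) end, away from the three white buttons at its bottom end; z out of the screen. Standing right, x points up and z at the robot.
- timer: Timer, fixed on the board: white round housing 100 mm across, 34 mm high, with marks 0 to 10 every 30 degrees clockwise; mark 0 is thick and long. Origin: centre of its underside; x points to mark 0.
- dial_grip (a point): Grip of the timer's dial, on the dial's upright axis, 62 mm above the board. The dial is a disc 60 mm across, its top 41 mm above the board, with a black grip bar 50 mm long and 12 mm wide, its top 67 mm above the board. x runs along the bar to its end with the white line: the pointer.
- dial (a joint): Angle of the dial, rad: 0 with the pointer at mark 0, growing clockwise seen from above; a click and a mark every 0.5236 rad, end stops at marks 0 and 10. Let go, it snaps to the nearest click unless almost midway between two; a click takes about 0.4 N m. Mark 8 is 4.189 rad. It starts somewhere from mark 0 to 2.4.
- display: The display slab; origin at the centre of its back, 12 mm behind its centre, axes as its centre point.
- skewer0_center (a point): Skewer, 170 mm, 50 g: steel shaft 7 mm thick, 105 mm long, and a square dark wooden handle 16 x 16 x 65 mm. Point: half-way along; z along it to the handle, whose middle is 52.5 mm away; x, y square to the handle's sides. At first upright (leaning up to 4 degrees) in a well, tip 10 mm above the board, handle 35 mm clear above the caddy. May be absent.
- skewer0: The same skewer; origin at the tip.
- skewer1_center (a point): Skewer, 170 mm, 50 g: steel shaft 7 mm thick, 105 mm long, and a square dark wooden handle 16 x 16 x 65 mm. Point: half-way along; z along it to the handle, whose middle is 52.5 mm away; x, y square to the handle's sides. At first upright (leaning up to 4 degrees) in a well, tip 10 mm above the board, handle 35 mm clear above the caddy. May be absent.
- skewer1: The same skewer; origin at the tip.
- skewer2_center (a point): Skewer, 170 mm, 50 g: steel shaft 7 mm thick, 105 mm long, and a square dark wooden handle 16 x 16 x 65 mm. Point: half-way along; z along it to the handle, whose middle is 52.5 mm away; x, y square to the handle's sides. At first upright (leaning up to 4 degrees) in a well, tip 10 mm above the board, handle 35 mm clear above the caddy. May be absent.
- skewer2: The same skewer; origin at the tip.
- skewer3_center (a point): Skewer, 170 mm, 50 g: steel shaft 7 mm thick, 105 mm long, and a square dark wooden handle 16 x 16 x 65 mm. Point: half-way along; z along it to the handle, whose middle is 52.5 mm away; x, y square to the handle's sides. At first upright (leaning up to 4 degrees) in a well, tip 10 mm above the board, handle 35 mm clear above the caddy. May be absent.
- skewer3: The same skewer; origin at the tip.
- spice_a: Bystander: spice jar, 45 mm across, 106 mm high, at the back of the board; origin at the centre of its underside.
- spice_b: Bystander: spice jar, 45 mm across, 106 mm high, at the back of the board; origin at the centre of its underside.
- apple: Bystander: apple, 69 mm across, at the back of the board; origin at the centre of its underside.

How it is judged:
On the way, in this order (a step that is already met when the one before it is completed fails the run):
1. every skewer lies on the tray and the display stands upright, in any order (x of skewer0_center in the frame of tray_floor between -0.095 and 0.095 m and y of skewer0_center in the frame of tray_floor between -0.15 and 0.15 m and z of skewer0_center in the frame of tray_floor between 0 and 0.022 m and angle between skewer0_center's own z axis and vertical between 1.42 and 1.72 rad and contact force between each of skewer0, skewer1, skewer2, skewer3, display and the fingers below 0.05 N and linear speed of each of skewer0, skewer1, skewer2, skewer3, display below 0.03 m/s and x of skewer1_center in the frame of tray_floor between -0.095 and 0.095 m and y of skewer1_center in the frame of tray_floor between -0.15 and 0.15 m and z of skewer1_center in the frame of tray_floor between 0 and 0.022 m and angle between skewer1_center's own z axis and vertical between 1.42 and 1.72 rad and x of skewer2_center in the frame of tray_floor between -0.095 and 0.095 m and y of skewer2_center in the frame of tray_floor between -0.15 and 0.15 m and z of skewer2_center in the frame of tray_floor between 0 and 0.022 m and angle between skewer2_center's own z axis and vertical between 1.42 and 1.72 rad and x of skewer3_center in the frame of tray_floor between -0.095 and 0.095 m and y of skewer3_center in the frame of tray_floor between -0.15 and 0.15 m and z of skewer3_center in the frame of tray_floor between 0 and 0.022 m and angle between skewer3_center's own z axis and vertical between 1.42 and 1.72 rad and angle between display_center's own x axis and vertical below 0.08 rad and height (world z) of display_center between 0.109 and 0.121 m and z of board_back in the frame of display_center below -0.1 m and (x of display_center in the frame of tray_floor above 0.13 m or x of display_center in the frame of tray_floor below -0.13 m or y of display_center in the frame of tray_floor above 0.185 m or y of display_center in the frame of tray_floor below -0.185 m)), for 0.2 s.
2. then the dial stands at the eighth click (value of joint dial between 4.06879 and 4.30879 rad and velocity of joint dial between -0.05 and 0.05 rad/s), for 0.2 s.
At the end, for the whole second after the job is handed in: Every skewer lies level (0.15 rad) on the tray, its middle 30 mm or more inside the edges; the display stands on the board, off the tray, on its bottom end (0.08 rad), screen facing the robot (about 50 degrees); all released and at rest; dial within 0.12 rad of mark 8 (4.189 rad) (all of step 1 and all of step 2); the robot touches nothing.
It fails at once if a spice jar or the apple is pushed more than 3 cm (distance of any of spice_a, spice_b, apple from where it was at the start of the episode above 0.03 m).
It fails at once if the caddy is tipped over (angle between caddy_top's own z axis and vertical above 0.5 rad).
Of skewer0, skewer1, skewer2, skewer3 only 3 to 4 are there at a start; the rules pass over those that are not, and their reading is None.
At some moment in a run one of tray, caddy may be knocked a few centimetres aside while the robot is not near it.
It also fails if it takes over 208 s, if anything falls off the work surface, if the arm or the gripper's body presses on something with over 40 N, if the wrist force passes 120 N, or if a joint passes its speed limit or range.

## Robot

A 6-joint arm with a two-finger parallel gripper is mounted at the origin on a cart in front of the work surface, level with it; the furniture and walls round the work are solid. World frame = base frame: x ahead of the robot, y to its left, z up, the work surface at z = 0. Lengths are in m, angles in rad, forces in N, time in s.
With the tool pointing down it reaches from about 0.35 to 0.775 m from the base axis. Payload 7.3 kg.
Tool frame: the origin (TCP) lies at the very end of the fingers, on their centre line; the grasp point (between the pads) lies 19 mm behind it; z points along the fingers, y is the line along which they close (so a half turn about z gives the same grasp; the last joint's range is limited). The gripper opens to 92 mm and grips with 3 to 60 N. Pads are 19 mm wide; open, the fingers measure 130 mm over their backs; the gripper's body (75 mm by 190 mm) begins 47 mm behind the grasp point.
Start: joints at [1.048, 0.342, 1.524, -0, 1.275, -0.146], TCP at [0.193, 0.488, 0.203] pointing down, gripper open.
Joint ranges: [-2.53, 2.53], [-0.77, 2.02], [0.04, 2.7], [-1, 4.14], [0.28, 2.66], [-3.11, 3.11]. Speed limits (rad/s): [2.57, 2.57, 3.14, 3.14, 3.14, 3.14].

## Interface

Orientations are given as [roll, pitch, yaw] about the fixed x, y, z axes, in that order (R = Rz(yaw) Ry(pitch) Rx(roll)).
In Python, from cell import * gives the robot as it stands.
- The arm moves only by the tool step_arm, never from a script. Its argument "commands" is a list of rows, each a list of 7 numbers: the opening, from 0 (shut) to 1 (fully open), then the shift along the world's x, y, z in cm, then the turn, a rotation vector about the world's x, y, z in rad. A call has 1 to 5 rows; each row is the pose to reach, as a shift and turn from the pose commanded when the call began; what a row does not reach only later rows make up. A row lasts 1/12 s, in which the tool goes at most 41.7 mm and 7.16 degrees, less where a joint would pass 70% of its speed; a pose out of reach is approached as far as the arm can. A call with a gripper value outside its range is refused whole. The fingers move at their own pace and stop on an object; "grip_force" is the grip in N (left out, the last holds). Time passes only in rows, so rows that repeat a pose let the fingers close. It gives the time, the measured TCP pose, the force, the opening and the grip force at its end, in the units of the state.
- observe(): the state, without advancing time (a new reading comes with each control period).
- read_camera(name): name is "scene" or "top" or "wrist"; returns the picture (384x512x3 uint8, red, green, blue); there is no depth.
- camera_model(name): a dict with "vfov" (degrees; the focal length in pixels is half the picture's height over the tangent of half this angle, whatever the lens; pixels are square), "cx", "cy" (the principal point, pixels), "world_to_cam" (4x4, takes a point from world to camera coordinates). Camera axes: x right, y up, looking along -z (the intrinsics and any distortion apply to the point x, -y, -z); pixel columns grow to the right and rows downward; lengths in m; the calibration is good to about 2 mm. A picture is of the moment at which its call begins: read the wrist's pose just before it. camera_model takes no time and is no camera call; for the wrist camera it gives the pose at the moment of the call.
- hand_in(): hands the job in; it is judged then, once.
The state is a dict: "time": time; "qpos": joint angles; "qvel": joint speeds; "joint_efforts": joint torques, N m; "tool_pos": TCP position; "tool_rot": TCP orientation; "contact_force": force on the tool from outside, world axes, zero at the start; "torque": the same for the moment, N m; "opening": finger opening in m; "grip_force": force on a finger pad.
Only numpy, scipy, OpenCV 4.12 (cv2) and the standard library are available. Lean on these libraries where they do the work, as an engineer would, in place of code of your own. Each camera call takes 0.05 s, during which the arm holds its last target. There are 200 camera calls.

## Working session

There is one attempt and no reset: what is moved stays moved. The work goes in short steps, Python scripts to look and compute and a tool call to move; the robot and the scene stay as the last step left them, time stands still between calls to the robot, and variables do not carry over. Pictures are saved under pics/ and viewed, at most 14 in all, crops included, and the job is handed in when it is done.

Besides the shell and the picture viewer there is one more tool, called after ">>>" by a JSON object that holds its "method" and its "body", one argument or row to a line. step_arm: Moves the arm, as the interface text tells. Its arguments: {"type":"object","properties":{"commands":{"type":"array"},"grip_force":{"type":"number"}},"required":["commands"]}

```bash
ls; mkdir -p pics
python3 - <<'E'
from cell import *
import cv2
s=observe(); print(s)
for n in("scene","top"):
    im=read_camera(n); cv2.imwrite(f"pics/{n}0.png",im[:,:,::-1]); m=camera_model(n); print(n,m)
print(camera_model("wrist"))
E
```

```text
pics
{'time': 0.0, 'qpos': array([ 1.04800600e+00,  3.42710857e-01,  1.52499473e+00, -9.38772911e-06,
        1.27539308e+00, -1.46012421e-01]), 'qvel': array([ 0.00118636,  0.0010922 ,  0.0010781 , -0.00024914,  0.00145007,
       -0.00219432]), 'joint_efforts': array([ 1.11360721e-03, -4.31242275e+01, -2.44226611e+01,  7.17166322e-02,
        5.59272291e-02, -1.44762357e-04]), 'tool_pos': array([0.19293211, 0.48780117, 0.20255892]), 'tool_rot': array([-3.14010136e+00, -2.10235124e-04,  2.76481733e+00]), 'contact_force': array([-0.03331588,  0.33511729, -0.10942075]), 'torque': array([ 0.03819791,  0.02593851, -0.0317744 ]), 'grip_force': 0.0, 'opening': 0.09145146598961788}
scene {'vfov': 43.78683803324688, 'cx': 254.0301432961075, 'cy': 188.68682204237095, 'world_to_cam': array([[ 0.78212595, -0.62311673,  0.00213293, -0.42003594],
       [ 0.38052205,  0.48033007,  0.79024426, -0.34318336],
       [-0.49343893, -0.61725891,  0.61278826, -0.95685683],
       [ 0.        ,  0.        ,  0.        ,  1.        ]])}
top {'vfov': 54.3735630193109, 'cx': 253.53812931612515, 'cy': 194.02829498555116, 'world_to_cam': array([[-3.76403990e-03, -9.99815826e-01,  1.88187896e-02,
         2.62746455e-02],
       [ 9.87637904e-01, -7.67791459e-04,  1.56750699e-01,
        -5.90257609e-01],
       [-1.56707380e-01,  1.91761658e-02,  9.87458896e-01,
        -1.25641779e+00],
       [ 0.00000000e+00,  0.00000000e+00,  0.00000000e+00,
         1.00000000e+00]])}
{'vfov': 68.45869492479089, 'cx': 250.77120157766024, 'cy': 194.64008359381052, 'world_to_cam': array([[ 0.36766624,  0.9299554 , -0.00212021, -0.52391423],
       [-0.88738343,  0.35015127, -0.29990788,  0.03844137],
       [-0.27815856,  0.11214744,  0.95396581, -0.39214853],
       [ 0.        ,  0.        ,  0.        ,  1.        ]])}
```

View pics/top0.png

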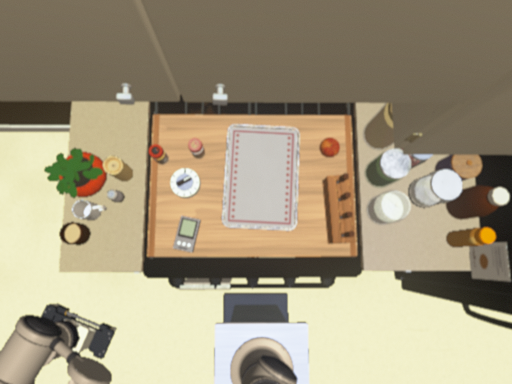

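View pics/scene0.png

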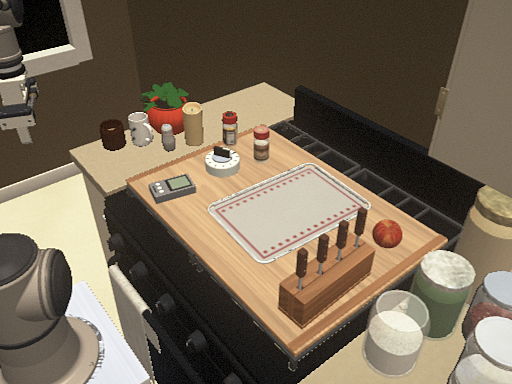

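```bash
cat > h.py <<'E'
from cell import *
import numpy as np, cv2
def ray(n,m,u,v):
    f=192/np.tan(np.radians(m["vfov"])/2); T=m["world_to_cam"]; R=T[:3,:3]
    d=R.T@np.array([(u-m["cx"])/f,-(v-m["cy"])/f,-1]); return -R.T@T[:3,3], d
def onz(m,u,v,z):
    o,d=ray(0,m,u,v); return o+d*(z-o[2])/d[2]
def px(m,p):
    f=192/np.tan(np.radians(m["vfov"])/2); c=m["world_to_cam"]@np.append(p,1)
    return np.array([m["cx"]-f*c[0]/c[2], m["cy"]+f*c[1]/c[2]])
def tri(m1,a,m2,b):
    o1,d1=ray(0,m1,*a); o2,d2=ray(0,m2,*b)
    s=np.linalg.lstsq(np.c_[d1,-d2],o2-o1,rcond=None)[0]
    p,q=o1+d1*s[0],o2+d2*s[1]; return (p+q)/2,np.linalg.norm(p-q)
def snap(n,tag):
    m=camera_model(n); im=np.ascontiguousarray(read_camera(n)[:,:,::-1]); cv2.imwrite(f"pics/{tag}.png",im); return m,im
E
python3 - <<'E'
from h import *
m=camera_model("top"); np.set_printoptions(precision=3,suppress=True)
im=cv2.imread("pics/top0.png")
c=cv2.resize(im[100:270,140:360],None,fx=3.6,fy=3.5,interpolation=cv2.INTER_CUBIC); cv2.imwrite("pics/topc.png",c)
for n,u,v,z in [("skew1",343,177,.239),("skew2",347,196,.239),("s3",347,215,.239),("s4",347,234,.239),("tray",262,177,.061),("display",187,234,.083),("timer",184,182,.1),("jarA",157,153,.165),("jarB",196,147,.165),("apple",330,147,.1)]+[("corner",u,v,.059) for u,v in((150,115),(354,115),(150,258),(356,258))]: print(n,onz(m,u,v,z))
E
```

```text
skew1 [ 0.611 -0.24   0.239]
skew2 [ 0.554 -0.249  0.239]
s3 [ 0.497 -0.247  0.239]
s4 [ 0.441 -0.245  0.239]
tray [ 0.648 -0.004  0.061]
display [0.45  0.247 0.083]
timer [0.623 0.258 0.1  ]
jarA [0.705 0.336 0.165]
jarB [0.725 0.212 0.165]
apple [ 0.744 -0.236  0.1  ]
corner [0.873 0.392 0.059]
corner [ 0.875 -0.337  0.059]
corner [0.372 0.372 0.059]
corner [ 0.369 -0.32   0.059]
```

View pics/topc.png

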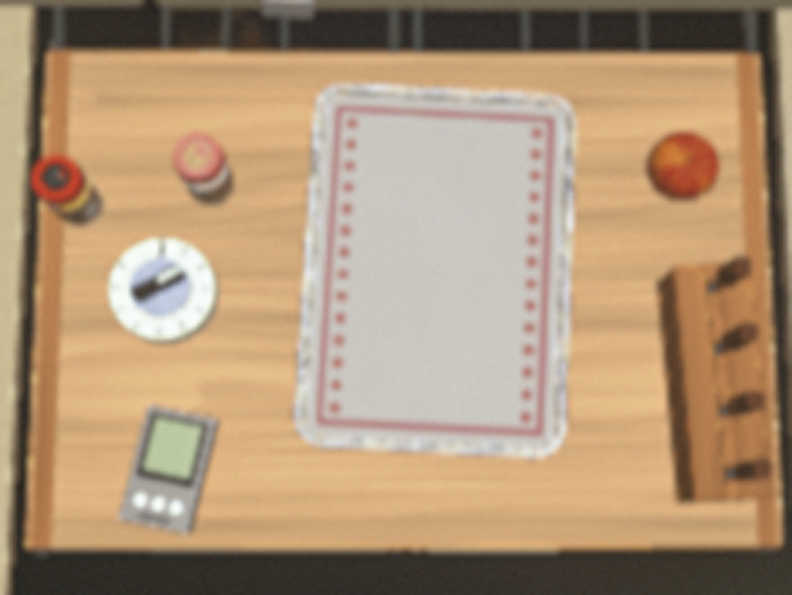

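Run:
```python
from h import *
np.set_printoptions(precision=3,suppress=True)
m=camera_model("top")
P=[onz(m,140+u/3.6,100+v/3.5,.083) for u,v in((152,407),(215,415),(122,520),(190,530))]
a=(P[0]+P[1])/2;b=(P[2]+P[3])/2;print(P,a,b,(a+b)/2,np.degrees(np.arctan2(*(a-b)[1::-1])))
T=[onz(m,140+u/3.6,100+v/3.5,.071) for u,v in((318,85),(578,95),(296,445),(566,458))]
print(T,np.mean(T,0))
w=camera_model("wrist")["world_to_cam"];print(-w[:3,:3].T@w[:3,3],observe()["tool_pos"])
```

```text
[array([0.509, 0.264, 0.083]), array([0.502, 0.206, 0.083]), array([0.403, 0.289, 0.083]), array([0.393, 0.227, 0.083])] [0.505 0.235 0.083] [0.398 0.258 0.083] [0.452 0.246 0.083] -11.911817677714879
[array([0.835, 0.113, 0.071]), array([ 0.825, -0.141,  0.071]), array([0.474, 0.131, 0.071]), array([ 0.461, -0.121,  0.071])] [ 0.649 -0.005  0.071]
[0.118 0.518 0.385] [0.193 0.488 0.203]
```

>>> {"method": "step_arm", "body": {
  "commands": [
    [1,3,-3,0,0,0,0.05],
    [1,6,-6,0,0,0,0.1],
    [1,9,-9,0,0,0,0.17],
    [1,12,-12,0,0,0,0.17],
    [1,15,-14,0,0,0,0.17]
  ]
}}

```text
time: 0.52
tool_pos: [0.3435, 0.346, 0.2031]
tool_rot: [-3.141, -0.001, 2.936]
contact_force: [0.1, 1.5, 0.9]
opening: 0.0917
grip_force: 0.0
```

>>> {"method": "step_arm", "body": {
  "commands": [
    [1,3,-3,0,0,0,0],
    [1,6,-6,0,0,0,0],
    [1,9,-9,0,0,0,0],
    [1,11,-10,0,0,0,0],
    [1,11,-10,0,0,0,0]
  ]
}}

```text
time: 0.93
tool_pos: [0.4568, 0.2451, 0.2027]
tool_rot: [-3.141, 0.001, 2.93]
contact_force: [-0.7, 1.2, -0.2]
opening: 0.0915
grip_force: 0.0
```

Run:
```python
from h import *
m,im=snap("wrist","w1"); s=observe(); print(s["tool_pos"],s["tool_rot"],s["time"])
```

```text
[0.45460276 0.24657528 0.20258118] [-3.14121342e+00 -6.66377739e-04  2.93076042e+00] 0.9833
```

View pics/w1.png

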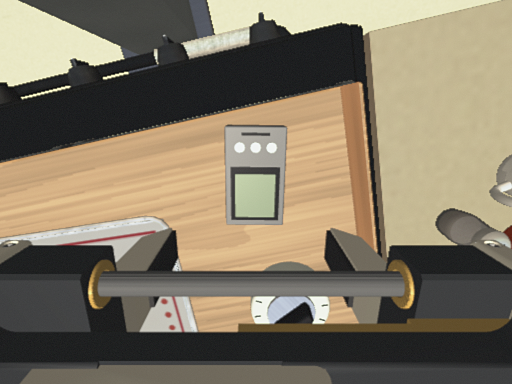

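Run:
```python
from h import *
np.set_printoptions(precision=4,suppress=True)
m=camera_model("wrist")
P=[onz(m,u,v,.083) for u,v in((226,125),(286,125),(283,224),(227,224))]
c=np.mean(P,0);a=(P[2]+P[3]-P[0]-P[1])/2
print(c,np.degrees(np.arctan2(a[1],a[0])),np.linalg.norm(a),np.linalg.norm(P[0]-P[1]))
print(px(m,observe()["tool_pos"]))
```

```text
[0.4492 0.2525 0.083 ] -12.336991346264872 0.11147133661224988 0.06235455274983194
[251.2928 227.1648]
```

>>> {"method": "step_arm", "body": {
  "commands": [
    [1,1.4,0.1,-4,0,0,0],
    [1,1.4,0.1,-8,0,0,0],
    [1,1.4,0.1,-11,0,0,0],
    [1,1.4,0.1,-14,0,0,0],
    [1,1.4,0.1,-14,0,0,0]
  ]
}}

```text
time: 1.4
tool_pos: [0.4621, 0.2487, 0.0579]
tool_rot: [-3.136, -0.01, 2.936]
contact_force: [-1.3, -0.3, -1.3]
opening: 0.0915
grip_force: 0.0
```

>>> {"method": "step_arm", "body": {
  "commands": [
    [0.5,0,0,0,0,0,0],
    [0.5,0,0,0,0,0,0],
    [0.5,0,0,0,0,0,0],
    [0.5,0,0,0,0,0,0],
    [0.5,0,0,0,0,0,0]
  ],
  "grip_force": 40
}}

```text
time: 1.82
tool_pos: [0.4679, 0.2496, 0.0648]
tool_rot: [3.14, 0.002, 2.935]
contact_force: [0.5, -0.5, 0.7]
opening: 0.0629
grip_force: 0.0
```

>>> {"method": "step_arm", "body": {
  "commands": [
    [0.5,0,0,3,0,0,0],
    [0.5,0,0,6,0,0,0],
    [0.5,0,0,9,0,0,0],
    [0.5,0,0,12,0,0,0],
    [0.5,0,0,12,0,0,0]
  ]
}}

```text
time: 2.23
tool_pos: [0.4703, 0.2504, 0.1902]
tool_rot: [3.135, 0.01, 2.935]
contact_force: [1.0, 0.6, 0.1]
opening: 0.0459
grip_force: 0.0
```

>>> {"method": "step_arm", "body": {
  "commands": [
    [0.5,0,0,0,-0.0257,-0.117,0],
    [0.5,0,0,0,-0.0514,-0.234,0],
    [0.5,0,0,0,-0.077,-0.352,0],
    [0.5,0,0,0,-0.103,-0.469,0],
    [0.5,0,0,0,-0.128,-0.586,0]
  ]
}}

```text
time: 2.65
tool_pos: [0.4667, 0.248, 0.1839]
tool_rot: [-3.134, 0.565, 2.935]
contact_force: [0.2, -0.6, -0.1]
opening: 0.046
grip_force: 0.0
```

Run:
```python
from h import *
m,im=snap("top","t2");m,i2=snap("scene","s2")
c=cv2.resize(im[140:270,140:270],None,fx=3,fy=3); d=cv2.resize(i2[110:240,90:290],None,fx=2,fy=3); cv2.imwrite("pics/c2.png",np.hstack([c,d]))
```

```text
(no output)
```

View pics/c2.png

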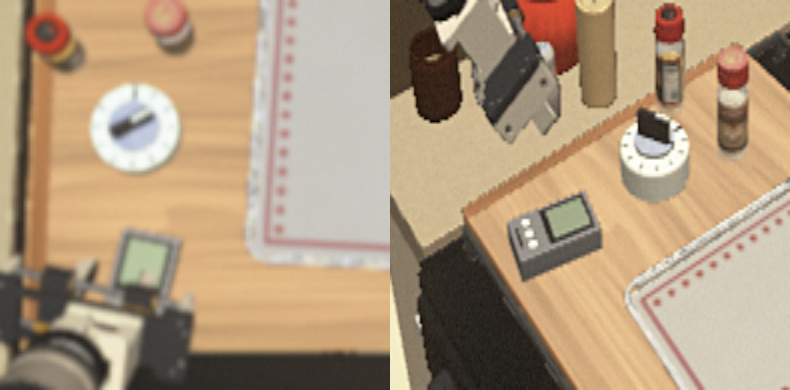

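>>> {"method": "step_arm", "body": {
  "commands": [
    [1,0,0,0,0.0257,0.117,0],
    [1,0,0,0,0.0514,0.234,0],
    [1,0,0,0,0.077,0.352,0],
    [1,0,0,0,0.103,0.469,0],
    [1,0,0,0,0.128,0.586,0]
  ]
}}

```text
time: 3.17
tool_pos: [0.4689, 0.2492, 0.1857]
tool_rot: [3.139, -0.026, 2.938]
contact_force: [-0.2, 0.2, -0.8]
opening: 0.0747
grip_force: 0.0
```

>>> {"method": "step_arm", "body": {
  "commands": [
    [1,0,0,0,0,0,0],
    [1,0,0,0,0,0,0]
  ]
}}

```text
time: 3.33
tool_pos: [0.4697, 0.247, 0.1828]
tool_rot: [-3.138, -0.021, 2.932]
contact_force: [0.5, 0.5, -0.6]
opening: 0.0879
grip_force: 0.0
```

Run:
```python
from h import *
m,im=snap("wrist","w3"); s=observe(); print(s["tool_pos"],s["tool_rot"],s["time"],s["opening"])
```

```text
[0.46830306 0.24722461 0.18269575] [-3.13679    -0.02049999  2.93306259] 3.3833 0.09007443856785276
```

View pics/w3.png

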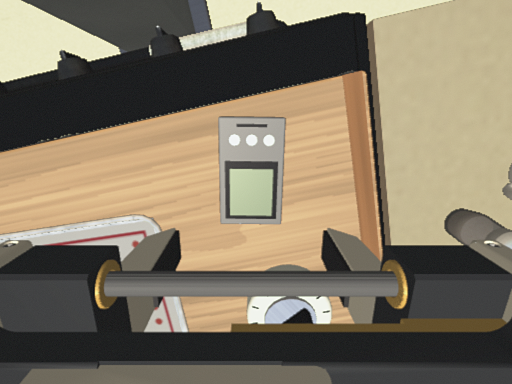

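>>> {"method": "step_arm", "body": {
  "commands": [
    [1,0,0,-4,0,0,0],
    [1,0,0,-8,0,0,0],
    [1,0,0,-11,0,0,0],
    [1,0,0,-11.9,0,0,0],
    [1,0,0,-11.9,0,0,0]
  ]
}}

```text
time: 3.8
tool_pos: [0.4653, 0.2474, 0.0624]
tool_rot: [-3.133, -0.024, 2.935]
contact_force: [-0.1, -0.0, 0.5]
opening: 0.0919
grip_force: 0.0
```

>>> {"method": "step_arm", "body": {
  "commands": [
    [0,0,0,0,0,0,0],
    [0,0,0,0,0,0,0],
    [0,0,0,0,0,0,0],
    [0,0,0,0,0,0,0],
    [0,0,0,0,0,0,0]
  ],
  "grip_force": 40
}}

```text
time: 4.22
tool_pos: [0.4682, 0.2475, 0.065]
tool_rot: [-3.136, -0.019, 2.933]
contact_force: [1.0, -0.5, 0.5]
opening: 0.0631
grip_force: 0.0
```

>>> {"method": "step_arm", "body": {
  "commands": [
    [0,0,0,0,0,0,0],
    [0,0,0,0,0,0,0],
    [0,0,0,0,0,0,0]
  ]
}}

```text
time: 4.47
tool_pos: [0.4677, 0.2472, 0.064]
tool_rot: [-3.135, -0.021, 2.933]
contact_force: [-0.8, -0.6, 0.7]
opening: 0.0429
grip_force: 0.0
```

Run:
```python
from h import *
m,im=snap("top","t4");m,i2=snap("scene","s4");m3,i3=snap("wrist","w4")
c=cv2.resize(im[160:290,130:250],None,fx=3,fy=3); d=cv2.resize(i2[80:210,90:235],None,fx=3,fy=3); cv2.imwrite("pics/c4.png",np.hstack([c,d]))
print(px(m3,observe()["tool_pos"]),px(m,observe()["tool_pos"]))
```

```text
[251.29321487 227.07961436] [177.56198958 187.25515098]
```

View pics/c4.png

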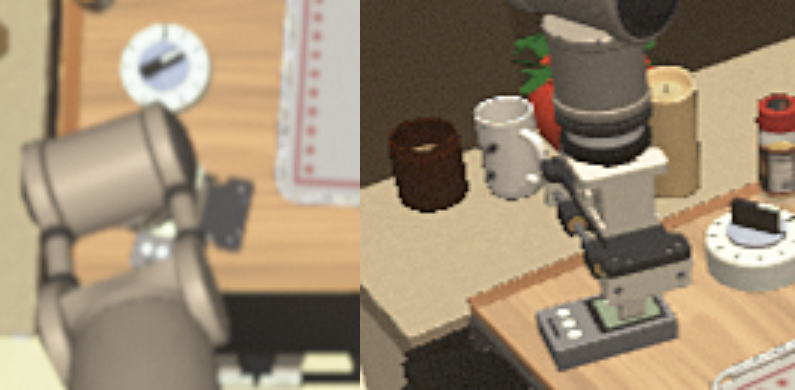

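View pics/w4.png

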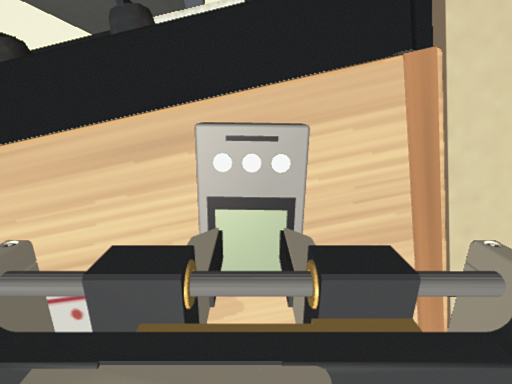

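Run:
```python
from h import *
np.set_printoptions(precision=4,suppress=True)
m=camera_model("wrist"); s=observe(); print(s["tool_pos"],s["opening"],s["contact_force"],s["qpos"])
P=[onz(m,u,v,.083) for u,v in((196,124.5),(309,125))]
print(P,np.linalg.norm(P[0]-P[1]))
B=[onz(m,u,v,.083) for u,v in((222,162),(281,162))];print("buttons",np.linalg.norm(B[0]-B[1]))
im=cv2.imread("pics/s4.png"); g=cv2.resize(im[150:210,130:220],None,fx=8,fy=8,interpolation=cv2.INTER_CUBIC)
ms=camera_model("scene")
for z in (.064,.083):
  for o in (-.035,.035):
    p=s["tool_pos"]+np.array([0.2*o,o,0]); p[2]=z
    u=px(ms,p); cv2.circle(g,tuple(int(8*a) for a in(u-[130,150])),3,(0,0,255) if z<.07 else (255,0,0),-1)
    print(z,o,u)
cv2.imwrite("pics/c5.png",g)
```

```text
[0.4676 0.2472 0.0638] 0.03100357885197362 [ 0.1277  0.8505 -0.2349] [ 0.3381  0.5134  1.6778  0.006   0.9718 -1.0276]
[array([0.392 , 0.2312, 0.083 ]), array([0.4055, 0.2937, 0.083 ])] 0.06393910297296851
buttons 0.03462857623951179
0.064 -0.035 [182.1697 194.4617]
0.064 0.035 [173.1149 180.2091]
0.083 -0.035 [181.5232 188.8406]
0.083 0.035 [172.4128 174.6762]
```

View pics/c5.png

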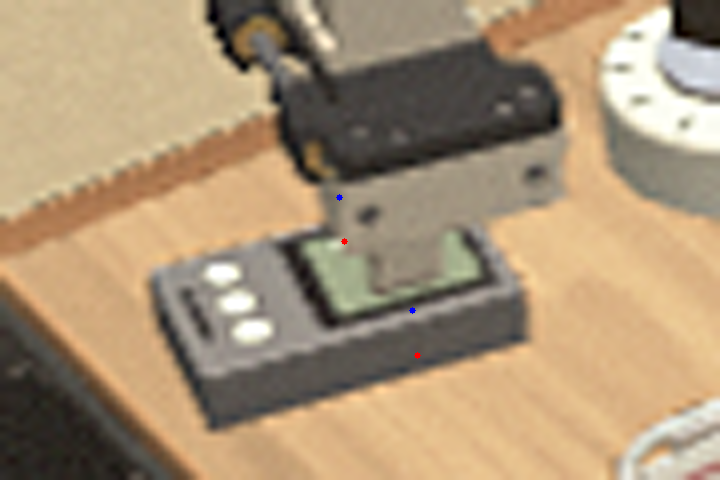

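>>> {"method": "step_arm", "body": {
  "commands": [
    [1,0,0,0.5,0,0.02,0],
    [1,0,0,0.5,0,0.02,0],
    [1,0,0,0.5,0,0.02,0],
    [1,0,0,0.5,0,0.02,0],
    [1,0,0,0.5,0,0.02,0]
  ]
}}

```text
time: 5.03
tool_pos: [0.4674, 0.2472, 0.0687]
tool_rot: [-3.13, -0.04, 2.933]
contact_force: [-0.3, 0.1, -0.0]
opening: 0.0597
grip_force: 0.0
```

>>> {"method": "step_arm", "body": {
  "commands": [
    [1,0,0,0,0,0,0],
    [1,0,0,0,0,0,0],
    [1,0,0,0,0,0,0],
    [1,0,0,0,0,0,0],
    [1,0,0,0,0,0,0]
  ]
}}

```text
time: 5.45
tool_pos: [0.4676, 0.2472, 0.0689]
tool_rot: [-3.131, -0.04, 2.933]
contact_force: [0.2, -0.6, -0.1]
opening: 0.0904
grip_force: 0.0
```

>>> {"method": "step_arm", "body": {
  "commands": [
    [1,0,0,-0.5,0,0,0],
    [1,0,0,-1,0,0,0],
    [1,0,0,-1.4,0,0,0],
    [1,0,0,-1.7,0,0,0],
    [1,0,0,-1.7,0,0,0]
  ]
}}

```text
time: 5.87
tool_pos: [0.467, 0.247, 0.0509]
tool_rot: [-3.13, -0.042, 2.933]
contact_force: [-0.2, -0.0, -0.3]
opening: 0.0917
grip_force: 0.0
```

Run:
```python
from h import *
m,i=snap("scene","s6"); s=observe(); print(s["tool_pos"],s["contact_force"],s["opening"])
cv2.imwrite("pics/c6.png",cv2.resize(i[150:210,130:220],None,fx=8,fy=8,interpolation=cv2.INTER_CUBIC))
```

```text
[0.46724933 0.24708265 0.05129664] [-0.23274607 -0.14877283  0.31525401] 0.09172849731326428
```

View pics/c6.png

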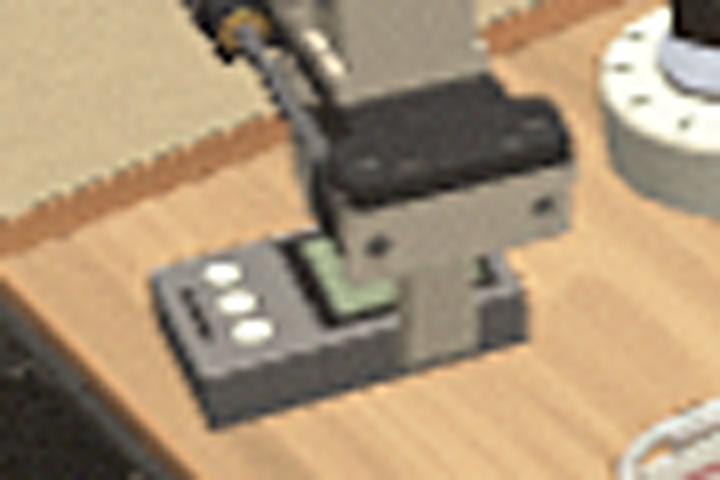

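>>> {"method": "step_arm", "body": {
  "commands": [
    [0,0,0,-0.2,0,-0.04,0],
    [0,0,0,-0.2,0,-0.04,0],
    [0,0,0,-0.2,0,-0.04,0],
    [0,0,0,-0.2,0,-0.04,0],
    [0,0,0,-0.2,0,-0.04,0]
  ]
}}

```text
time: 6.33
tool_pos: [0.4679, 0.2473, 0.0502]
tool_rot: [-3.139, -0.001, 2.933]
contact_force: [-1.6, -0.0, 2.4]
opening: 0.0654
grip_force: 40.0
```

>>> {"method": "step_arm", "body": {
  "commands": [
    [0,0,0,0,0,0,0],
    [0,0,0,0,0,0,0],
    [0,0,0,0,0,0,0],
    [0,0,0,0,0,0,0],
    [0,0,0,0,0,0,0]
  ]
}}

```text
time: 6.75
tool_pos: [0.468, 0.2473, 0.0502]
tool_rot: [-3.139, -0.0, 2.933]
contact_force: [0.3, 0.8, 3.2]
opening: 0.0655
grip_force: 40.0
```

>>> {"method": "step_arm", "body": {
  "commands": [
    [0,0,0,3,0,0,0],
    [0,0,0,6,0,0,0],
    [0,0,0,9,0,0,0],
    [0,0,0,12,0,0,0],
    [0,0,0,13,0,0,0]
  ]
}}

```text
time: 7.17
tool_pos: [0.4691, 0.2478, 0.1836]
tool_rot: [3.141, 0.004, 2.933]
contact_force: [0.9, 0.5, -1.0]
opening: 0.0651
grip_force: 40.0
```

>>> {"method": "step_arm", "body": {
  "commands": [
    [0,0,0,0,-0.0257,-0.117,0],
    [0,0,0,0,-0.0514,-0.234,0],
    [0,0,0,0,-0.077,-0.352,0],
    [0,0,0,0,-0.103,-0.469,0],
    [0,0,0,0,-0.128,-0.586,0]
  ]
}}

```text
time: 7.58
tool_pos: [0.4661, 0.2454, 0.1783]
tool_rot: [-3.129, 0.559, 2.934]
contact_force: [-0.4, -0.7, -3.5]
opening: 0.0653
grip_force: 40.0
```

>>> {"method": "step_arm", "body": {
  "commands": [
    [0,0,0,0,-0.0257,-0.117,0],
    [0,0,0,0,-0.0514,-0.234,0],
    [0,0,0,0,-0.077,-0.352,0],
    [0,0,0,0,-0.103,-0.469,0],
    [0,0,0,0,-0.128,-0.586,0]
  ]
}}

```text
time: 8.0
tool_pos: [0.4656, 0.2604, 0.2332]
tool_rot: [-3.099, 0.787, 2.929]
contact_force: [0.5, -0.3, -2.0]
opening: 0.0658
grip_force: 40.0
```

>>> {"method": "step_arm", "body": {
  "commands": [
    [0,0,0,0,-0.0257,-0.117,0],
    [0,0,0,0,-0.0514,-0.234,0],
    [0,0,0,0,-0.079,-0.362,0],
    [0,0,0,0,-0.079,-0.362,0],
    [0,0,0,0,-0.079,-0.362,0]
  ]
}}

```text
time: 8.42
tool_pos: [0.4608, 0.274, 0.2815]
tool_rot: [-3.082, 0.85, 2.906]
contact_force: [0.2, -0.5, -2.9]
opening: 0.0651
grip_force: 40.0
```

Run:
```python
from h import *
m,i=snap("scene","s7"); s=observe(); print(s["tool_pos"],s["tool_rot"],s["contact_force"],s["opening"],s["grip_force"],s["qpos"])
from scipy.spatial.transform import Rotation as R
print(R.from_euler("xyz",s["tool_rot"]).as_matrix())
cv2.imwrite("pics/c7.png",cv2.resize(i[90:210,90:240],None,fx=5,fy=5,interpolation=cv2.INTER_CUBIC))
```

```text
[0.46104613 0.27418236 0.28198255] [-3.08318795  0.85109241  2.90587193] [-0.07078692  0.6393649  -1.13468907] 0.0653424778468736 39.98434245586395 [ 0.83608989  0.17972701  1.86364565 -0.99534309  0.95970477  0.0750828 ]
[[-0.64093376  0.27582718  0.71632624]
 [ 0.15394323  0.96043685 -0.23208304]
 [-0.75200093 -0.03847628 -0.65803813]]
```

View pics/c7.png

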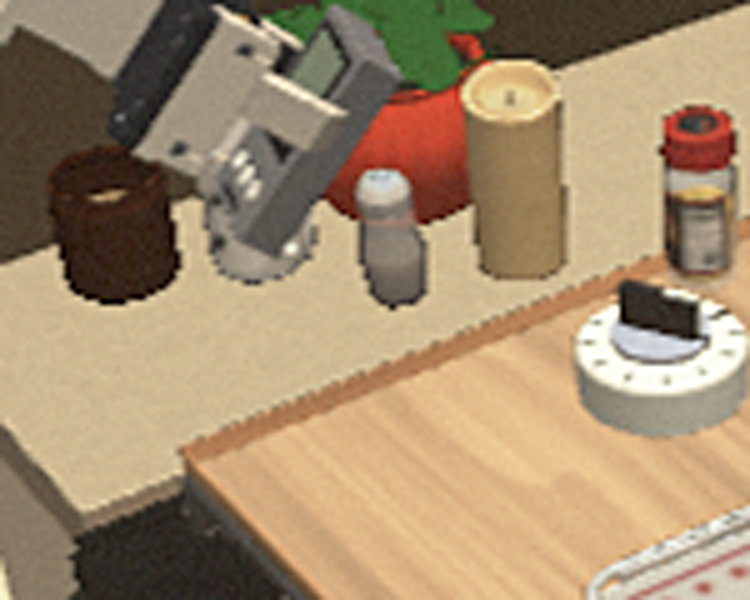

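>>> {"method": "step_arm", "body": {
  "commands": [
    [0,0,0,0,0.0257,0.117,0],
    [0,0,0,0,0.0514,0.234,0],
    [0,0,0,0,0.079,0.362,0],
    [0,0,0,0,0.079,0.362,0],
    [0,0,0,0,0.079,0.362,0]
  ]
}}

```text
time: 8.88
tool_pos: [0.4632, 0.2733, 0.2833]
tool_rot: [-3.078, 0.481, 2.906]
contact_force: [-0.3, -0.6, -2.5]
opening: 0.0654
grip_force: 40.0
```

>>> {"method": "step_arm", "body": {
  "commands": [
    [0,0,0,0,0.0257,0.117,0],
    [0,0,0,0,0.0514,0.234,0],
    [0,0,0,0,0.077,0.352,0],
    [0,0,0,0,0.103,0.469,0],
    [0,0,0,0,0.128,0.586,0]
  ]
}}

```text
time: 9.3
tool_pos: [0.461, 0.2738, 0.2829]
tool_rot: [-3.066, -0.122, 2.911]
contact_force: [-0.2, 0.5, -2.8]
opening: 0.0651
grip_force: 40.0
```

>>> {"method": "step_arm", "body": {
  "commands": [
    [0,0,0,0,0,0,0],
    [0,0,0,0,0,0,0],
    [0,0,0,0,0,0,0]
  ]
}}

```text
time: 9.55
tool_pos: [0.4607, 0.274, 0.2819]
tool_rot: [-3.065, -0.117, 2.911]
contact_force: [0.2, -1.1, -2.7]
opening: 0.0653
grip_force: 40.0
```

```bash
cat >> h.py <<'E'
from scipy.spatial.transform import Rotation as R
def turn(target):
    c=R.from_euler("xyz",observe()["tool_rot"]); return (target*c.inv()).as_rotvec()
def down(yaw): return R.from_euler("xyz",[np.pi,0,yaw])
E
python3 - <<'E'
from h import *
t=down(2.933); j=t.as_matrix()[:,1]; print(j)
print(turn(R.from_rotvec(-j*.5)*t), turn(R.from_rotvec(-j*.6)*t))
E
```

```text
[2.07083266e-01 9.78323321e-01 1.22464680e-16]
[-0.05948855 -0.61844491  0.03613898] [-0.08166482 -0.71591312  0.03980834]
```

>>> {"method": "step_arm", "body": {
  "commands": [
    [0,2,-1,0,-0.012,-0.124,0.007],
    [0,4,-2,0,-0.024,-0.247,0.014],
    [0,6,-3,-2,-0.035,-0.371,0.022],
    [0,7,-3,-5,-0.047,-0.494,0.029],
    [0,7,-3,-8,-0.059,-0.618,0.036]
  ]
}}

```text
time: 9.97
tool_pos: [0.5325, 0.2442, 0.2125]
tool_rot: [-3.14, 0.459, 2.931]
contact_force: [1.5, -2.1, -2.4]
opening: 0.0655
grip_force: 40.0
```

>>> {"method": "step_arm", "body": {
  "commands": [
    [0,0,0,-3,0,0,0],
    [0,0,0,-6,0,0,0],
    [0,0,0,-9,0,0,0],
    [0,0,0,-10,0,0,0],
    [0,0,0,-10,0,0,0]
  ]
}}

```text
time: 10.38
tool_pos: [0.5295, 0.2429, 0.1081]
tool_rot: [-3.13, 0.445, 2.934]
contact_force: [-1.1, 0.3, -1.8]
opening: 0.0657
grip_force: 40.0
```

>>> {"method": "step_arm", "body": {
  "commands": [
    [0,0,0,0,0,0,0],
    [0,0,0,0,0,0,0]
  ]
}}

```text
time: 10.55
tool_pos: [0.5332, 0.2438, 0.1126]
tool_rot: [-3.136, 0.452, 2.93]
contact_force: [-0.3, 0.4, -2.3]
opening: 0.0656
grip_force: 40.0
```

Run:
```python
from h import *
m,i=snap("scene","s8"); s=observe(); print(s["tool_pos"],s["tool_rot"],s["contact_force"],s["opening"])
cv2.imwrite("pics/c8.png",cv2.resize(i[110:230,90:240],None,fx=4,fy=4,interpolation=cv2.INTER_CUBIC))
```

```text
[0.53339053 0.24369042 0.11261098] [-3.13573588  0.45193894  2.9294128 ] [ 0.50244365  0.49513583 -2.78801297] 0.06554221055116985
```

View pics/c8.png

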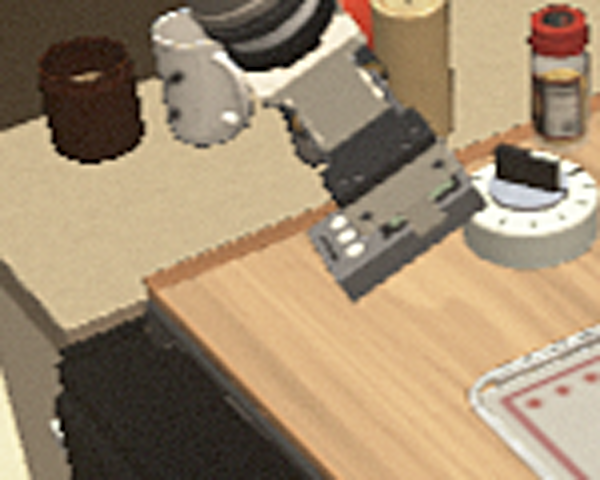

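>>> {"method": "step_arm", "body": {
  "commands": [
    [0,-1,0,-0.7,0,0,0],
    [0,-1,0,-1.4,0,0,0],
    [0,-1,0,-2,0,0,0],
    [0,-1,0,-2,0,0,0]
  ]
}}

```text
time: 10.93
tool_pos: [0.5222, 0.2427, 0.0895]
tool_rot: [-3.132, 0.448, 2.93]
contact_force: [-0.5, -0.4, -2.4]
opening: 0.0654
grip_force: 40.0
```

>>> {"method": "step_arm", "body": {
  "commands": [
    [0,0,0,-0.2,0,0,0],
    [0,0,0,-0.3,0,0,0],
    [0,0,0,-0.3,0,0,0]
  ]
}}

```text
time: 11.18
tool_pos: [0.5225, 0.2428, 0.0871]
tool_rot: [-3.133, 0.448, 2.93]
contact_force: [-0.1, -0.2, -1.8]
opening: 0.0654
grip_force: 40.0
```

>>> {"method": "step_arm", "body": {
  "commands": [
    [0,0,0,-0.2,0,0,0],
    [0,0,0,-0.3,0,0,0],
    [0,0,0,-0.3,0,0,0]
  ]
}}

```text
time: 11.43
tool_pos: [0.5222, 0.2427, 0.0839]
tool_rot: [-3.133, 0.448, 2.93]
contact_force: [-0.4, 0.5, -3.0]
opening: 0.0657
grip_force: 40.0
```

>>> {"method": "step_arm", "body": {
  "commands": [
    [0,0,0,-0.2,0,0,0],
    [0,0,0,-0.3,0,0,0],
    [0,0,0,-0.3,0,0,0]
  ]
}}

```text
time: 11.68
tool_pos: [0.5229, 0.2429, 0.0816]
tool_rot: [-3.133, 0.45, 2.93]
contact_force: [1.0, 0.1, 1.5]
opening: 0.0655
grip_force: 40.0
```

>>> {"method": "step_arm", "body": {
  "commands": [
    [0,0,0,0,0,0,0],
    [0,-0.6,0.13,0.75,0,0,0],
    [0,-1.25,0.26,1.4,0,0,0],
    [0,-2,0.43,1.95,0,0,0],
    [0,-2.8,0.6,2.4,0,0,0]
  ],
  "grip_force": 8
}}

```text
time: 12.1
tool_pos: [0.4934, 0.2491, 0.1059]
tool_rot: [-3.133, 0.449, 2.93]
contact_force: [0.4, 0.0, -2.9]
opening: 0.0658
grip_force: 8.0
```

>>> {"method": "step_arm", "body": {
  "commands": [
    [0,-0.9,0.18,0.35,0,0,0],
    [0,-1.8,0.37,0.65,0,0,0],
    [0,-2.5,0.5,0.75,0,0,0],
    [0,-3.3,0.7,0.8,0,0,0],
    [0,-3.3,0.7,0.8,0,0,0]
  ]
}}

```text
time: 12.52
tool_pos: [0.4596, 0.2561, 0.1129]
tool_rot: [-3.132, 0.448, 2.931]
contact_force: [0.0, -0.1, -3.2]
opening: 0.0663
grip_force: 8.0
```

Run:
```python
from h import *
m,i=snap("scene","s9");m,j=snap("top","t9"); s=observe(); print(s["tool_pos"],s["tool_rot"],s["contact_force"],s["opening"])
c=cv2.resize(i[110:230,90:210],None,fx=4,fy=4,interpolation=cv2.INTER_CUBIC)
cv2.imwrite("pics/c9.png",c)
```

```text
[0.46102826 0.2560763  0.11305011] [-3.13272595  0.448346    2.93089275] [ 0.24942021 -0.17171222 -2.21837156] 0.0659525500988283
```

View pics/c9.png

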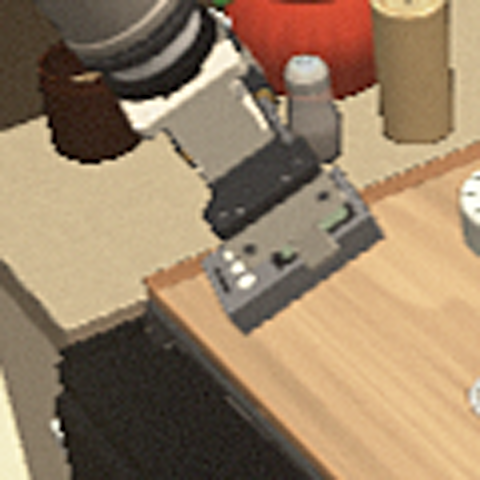

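>>> {"method": "step_arm", "body": {
  "commands": [
    [0,2,0,3,0,0,0],
    [0,4,0,5,-0.024,-0.114,0],
    [0,6,0,5,-0.048,-0.228,0],
    [0,6,0,5,-0.072,-0.342,0],
    [0,6,0,5,-0.072,-0.342,0]
  ],
  "grip_force": 40
}}

```text
time: 13.03
tool_pos: [0.5236, 0.2636, 0.1869]
tool_rot: [-3.133, 0.734, 2.92]
contact_force: [-0.6, 0.3, -1.9]
opening: 0.0657
grip_force: 40.0
```

Run:
```python
from h import *
s=observe(); print(s["tool_pos"],s["tool_rot"],s["qpos"])
```

```text
[0.52356383 0.26357039 0.18686472] [-3.13348394  0.73449057  2.9197853 ] [ 0.63511756  0.30920347  1.90424496 -0.99158296  0.65810327  0.02070742]
```

Run:
```python
from h import *
print(turn(down(np.pi)),observe()["tool_pos"])
```

```text
[0.08916458 0.73059979 0.21470513] [0.52356383 0.26357039 0.18686472]
```

>>> {"method": "step_arm", "body": {
  "commands": [
    [0,0,-2,2,0.01,0.1,0.03],
    [0,2,-6,2,0.024,0.2,0.06],
    [0,4,-9,2,0.037,0.3,0.09],
    [0,5,-13,2,0.05,0.4,0.12],
    [0,6,-16,2,0.06,0.5,0.147]
  ]
}}

```text
time: 13.45
tool_pos: [0.5564, 0.1727, 0.2033]
tool_rot: [-3.081, 0.457, 3.019]
contact_force: [0.3, 0.4, -2.1]
opening: 0.0654
grip_force: 40.0
```

>>> {"method": "step_arm", "body": {
  "commands": [
    [0,0,-3,0,0.01,0.1,0.03],
    [0,1,-6,0,0.024,0.2,0.06],
    [0,1.6,-9,0,0.029,0.23,0.068],
    [0,1.6,-10,0,0.029,0.23,0.068],
    [0,1.6,-10,0,0.029,0.23,0.068]
  ]
}}

```text
time: 13.87
tool_pos: [0.5731, 0.069, 0.2025]
tool_rot: [-3.087, 0.227, 3.076]
contact_force: [-0.1, 0.5, -1.5]
opening: 0.0655
grip_force: 40.0
```

Run:
```python
from h import *
print(turn(down(np.pi)),observe()["tool_pos"],observe()["grip_force"])
```

```text
[0.06134824 0.22517806 0.07153937] [0.57313823 0.06895428 0.20249669] 39.99175429344177
```

>>> {"method": "step_arm", "body": {
  "commands": [
    [0,1,-3,0,0.03,0.1,0.035],
    [0,2.7,-6.9,0,0.061,0.2,0.072],
    [0,2.7,-6.9,-2,0.061,0.225,0.072],
    [0,2.7,-6.9,-5,0.061,0.225,0.072],
    [0,2.7,-6.9,-8,0.061,0.225,0.072]
  ]
}}

```text
time: 14.28
tool_pos: [0.5999, 0.0037, 0.1216]
tool_rot: [3.14, 0.002, -3.138]
contact_force: [-0.5, 0.5, -3.6]
opening: 0.0658
grip_force: 40.0
```

>>> {"method": "step_arm", "body": {
  "commands": [
    [0,0,0,-3,0,0,0],
    [0,0,0,-5,0,0,0],
    [0,0,0,-5.5,0,0,0],
    [0,0,0,-5.5,0,0,0]
  ]
}}

```text
time: 14.62
tool_pos: [0.5977, 0.0052, 0.066]
tool_rot: [3.139, -0.004, -3.137]
contact_force: [0.5, -0.3, -2.1]
opening: 0.0657
grip_force: 40.0
```

Run:
```python
from h import *
s=observe()
print(turn(down(np.pi)),s["tool_pos"],s["contact_force"],s["qpos"])
```

```text
[-0.00252012 -0.00351383 -0.00429908] [0.5976603  0.00517117 0.06595952] [ 0.45550604 -0.3130758  -2.10055433] [-0.12071875  0.60787926  1.48917773  0.0023892   1.04833311 -1.69701034]
```

>>> {"method": "step_arm", "body": {
  "commands": [
    [0,0,0,-0.8,0,0,0],
    [0,0,0,-1.3,0,0,0],
    [0,0,0,-1.4,0,0,0],
    [0,0,0,-1.4,0,0,0]
  ]
}}

```text
time: 14.95
tool_pos: [0.599, 0.0044, 0.0538]
tool_rot: [3.139, 0.0, -3.14]
contact_force: [0.1, 0.2, -0.5]
opening: 0.0655
grip_force: 40.0
```

>>> {"method": "step_arm", "body": {
  "commands": [
    [1,0,0,0,0,0,0],
    [1,0,0,0,0,0,0],
    [1,0,0,0,0,0,0],
    [1,0,0,0,0,0,0],
    [1,0,0,0,0,0,0]
  ]
}}

```text
time: 15.37
tool_pos: [0.599, 0.0044, 0.0537]
tool_rot: [3.139, 0.0, -3.14]
contact_force: [1.0, 1.0, 0.8]
opening: 0.0909
grip_force: 0.0
```

>>> {"method": "step_arm", "body": {
  "commands": [
    [1,0,0,3,0,0,0],
    [1,0,0,6,0,0,0],
    [1,0,0,10,0,0,0],
    [1,0,0,13,0,0,0],
    [1,0,0,13,0,0,0]
  ]
}}

```text
time: 15.78
tool_pos: [0.6022, 0.004, 0.1909]
tool_rot: [3.14, 0.012, -3.14]
contact_force: [0.7, -0.2, 1.0]
opening: 0.0918
grip_force: 0.0
```

Run:
```python
from h import *
s=observe(); print(s["tool_pos"])
m,im=snap("wrist","w10"); im=im[:225]
hsv=cv2.cvtColor(im,cv2.COLOR_BGR2HSV)
# screen: greenish
g=cv2.inRange(hsv,(30,40,60),(60,255,255))
n,l,st,c=cv2.connectedComponentsWithStats(g); k=np.argsort(-st[1:,4])[:3]+1
for i in k:
    pts=np.argwhere(l==i)[:,::-1].astype(np.float32); b=cv2.boxPoints(cv2.minAreaRect(pts)); print(st[i],c[i],b.tolist())
    print([onz(m,u,v,.085).round(4).tolist() for u,v in b])
w=cv2.inRange(hsv,(0,0,225),(180,30,255)); n,l,st,c=cv2.connectedComponentsWithStats(w)
for i in range(1,n):
    if 30<st[i,4]<1000: print("white",st[i],c[i],onz(m,*c[i],.085).round(4))
```

```text
[0.60222668 0.0040411  0.1908824 ]
[ 230  163   44   47 1946] [251.01644399 185.50154162] [[230.0, 209.0], [230.0, 163.0], [273.0, 163.0], [273.0, 209.0]]
[[0.6293, -0.0189, 0.085], [0.5786, -0.0178, 0.085], [0.5785, 0.0266, 0.085], [0.6293, 0.0279, 0.085]]
white [230 130   9  10  72] [234.30555556 134.06944444] [ 0.5492 -0.0129  0.085 ]
white [247 130  10  10  71] [251.30985915 134.38028169] [0.5495 0.0041 0.085 ]
white [264 130  10  10  70] [268.41428571 134.44285714] [0.5495 0.0212 0.085 ]
white [500 166  10  12  45] [503.95555556 171.26666667] [0.5868 0.2674 0.085 ]
white [477 170  10  11  49] [482.12244898 175.36734694] [0.5913 0.2458 0.085 ]
white [456 177  56  48 298] [473.58724832 192.73825503] [0.6104 0.2416 0.085 ]
white [447 194  17  31 170] [454.06470588 210.95294118] [0.6312 0.2255 0.085 ]
```

>>> {"method": "step_arm", "body": {
  "commands": [
    [1,0,0,0,0,0.12,0],
    [1,0,0,0,0,0.24,0],
    [1,-1,0,0,0,0.36,0],
    [1,-2,0,-2,0,0.48,0],
    [1,-2.8,0,-4,0,0.6,0]
  ]
}}

```text
time: 16.25
tool_pos: [0.5709, 0.0044, 0.1434]
tool_rot: [3.138, -0.603, -3.14]
contact_force: [-0.3, -0.3, -0.6]
opening: 0.0916
grip_force: 0.0
```

>>> {"method": "step_arm", "body": {
  "commands": [
    [1,0,0,-1,0,0.12,0],
    [1,0,0,-2,0,0.24,0],
    [1,0,0,-3,0,0.35,0],
    [1,0,0,-3,0,0.35,0],
    [1,0,0,-3,0,0.35,0]
  ]
}}

```text
time: 16.67
tool_pos: [0.569, 0.0045, 0.1054]
tool_rot: [3.135, -0.961, -3.137]
contact_force: [-0.8, -0.3, 1.1]
opening: 0.0916
grip_force: 0.0
```

Run:
```python
from h import *
s=observe()
print(turn(R.from_rotvec([0,.95,0])*down(np.pi)),s["tool_pos"],s["contact_force"],s["qpos"])
```

```text
[-0.00401279 -0.01143984  0.00135391] [0.56898819 0.00450787 0.10538044] [-0.76886462 -0.33613785  1.07637968] [-0.08616719  1.22027229  0.48195196 -0.09924648  2.39677836 -1.69575714]
```

>>> {"method": "step_arm", "body": {
  "commands": [
    [1,0.2,0,-1.5,0,-0.01,0],
    [1,0.4,0,-2.5,0,-0.01,0],
    [1,0.5,0,-3.3,0,-0.01,0],
    [1,0.5,0,-3.6,0,-0.01,0],
    [1,0.5,0,-3.6,0,-0.01,0]
  ]
}}

```text
time: 17.08
tool_pos: [0.576, 0.0044, 0.0793]
tool_rot: [3.137, -0.937, -3.139]
contact_force: [-0.0, 0.2, 0.3]
opening: 0.0917
grip_force: 0.0
```

>>> {"method": "step_arm", "body": {
  "commands": [
    [1,0,0,-0.3,0,0,0],
    [1,0,0,-0.6,0,0,0],
    [1,0,0,-0.8,0,0,0],
    [1,0,0,-0.8,0,0,0]
  ]
}}

```text
time: 17.42
tool_pos: [0.5756, 0.0044, 0.069]
tool_rot: [3.137, -0.941, -3.139]
contact_force: [-0.4, -0.6, 0.2]
opening: 0.0919
grip_force: 0.0
```

>>> {"method": "step_arm", "body": {
  "commands": [
    [0,0,0,0,0,0,0],
    [0,0,0,0,0,0,0],
    [0,0,0,0,0,0,0],
    [0,0,0,0,0,0,0],
    [0,0,0,0,0,0,0]
  ],
  "grip_force": 45
}}

```text
time: 17.83
tool_pos: [0.5758, 0.0044, 0.0694]
tool_rot: [3.137, -0.94, -3.139]
contact_force: [0.2, -0.0, 0.5]
opening: 0.0652
grip_force: 45.0
```

>>> {"method": "step_arm", "body": {
  "commands": [
    [0,0,0,0,0,0,0],
    [0,0,0,0,0,0,0],
    [0,0,0,0,0,0,0]
  ]
}}

```text
time: 18.08
tool_pos: [0.5758, 0.0044, 0.0694]
tool_rot: [3.137, -0.94, -3.139]
contact_force: [0.2, -0.2, 0.0]
opening: 0.0649
grip_force: 45.0
```

>>> {"method": "step_arm", "body": {
  "commands": [
    [1,0,0,0,0,0,0],
    [1,0,0,0,0,0,0],
    [1,0,0,0,0,0,0],
    [1,0,0,-0.4,0,0,0],
    [1,0,0,-0.8,0,0,0]
  ]
}}

```text
time: 18.5
tool_pos: [0.5759, 0.0044, 0.0612]
tool_rot: [3.137, -0.94, -3.139]
contact_force: [0.1, -0.0, -0.8]
opening: 0.0909
grip_force: 0.0
```

>>> {"method": "step_arm", "body": {
  "commands": [
    [0,0,0,0,0,0,0],
    [0,0,0,0,0,0,0],
    [0,0,0,0,0,0,0],
    [0,0,0,0,0,0,0],
    [0,0,0,0,0,0,0]
  ]
}}

```text
time: 18.92
tool_pos: [0.5758, 0.0044, 0.0615]
tool_rot: [3.137, -0.94, -3.139]
contact_force: [-0.0, -0.4, 0.1]
opening: 0.0654
grip_force: 45.0
```

>>> {"method": "step_arm", "body": {
  "commands": [
    [0,0,0,0,0,0,0],
    [0,0,0,0,0,0,0],
    [0,0,0,0,0,0,0]
  ]
}}

```text
time: 19.17
tool_pos: [0.5758, 0.0044, 0.0615]
tool_rot: [3.137, -0.94, -3.139]
contact_force: [0.9, 0.9, -0.4]
opening: 0.0656
grip_force: 45.0
```

>>> {"method": "step_arm", "body": {
  "commands": [
    [0,0,0,3,0,0,0],
    [0,0,0,6,0,0,0],
    [0,0,0,9,0,0,0],
    [0,0,0,12,0,0,0],
    [0,0,0,12,0,0,0]
  ]
}}

```text
time: 19.58
tool_pos: [0.5769, 0.0043, 0.1874]
tool_rot: [3.139, -0.93, -3.141]
contact_force: [-0.2, -0.1, -0.4]
opening: 0.0655
grip_force: 45.0
```

>>> {"method": "step_arm", "body": {
  "commands": [
    [0,0,3,0,0,-0.12,0],
    [0,0,6,0,0,-0.24,0],
    [0,0,9,0,0,-0.36,0],
    [0,0,12,0,0,-0.48,0],
    [0,0,15,0,0,-0.6,0]
  ]
}}

```text
time: 20.0
tool_pos: [0.5759, 0.1558, 0.1813]
tool_rot: [3.137, -0.334, -3.141]
contact_force: [0.7, 0.9, -2.1]
opening: 0.0657
grip_force: 45.0
```

Run:
```python
from h import *
s=observe()
h=.3
t=R.from_rotvec([0,0,h])*R.from_rotvec([0,-.57,0])*down(np.pi)
print(turn(t),s["tool_pos"],s["tool_rot"],s["contact_force"],s["qpos"],s["opening"])
```

```text
[ 0.1314426  -0.89737582  0.27786718] [0.57591684 0.15576393 0.18131079] [ 3.13718862 -0.33376618 -3.14069693] [ 0.68075888  0.89554148 -2.11110442] [ 0.11216808  0.715142    1.00114535  0.04147964  1.75653701 -1.45793569] 0.06570848169675035
```

>>> {"method": "step_arm", "body": {
  "commands": [
    [0,-2,2,1,0.015,-0.115,0.035],
    [0,-4,4,2,0.03,-0.23,0.07],
    [0,-6,6,3,0.045,-0.345,0.1],
    [0,-7,8,3,0.06,-0.46,0.14],
    [0,-7,9,3,0.075,-0.56,0.17]
  ]
}}

```text
time: 20.42
tool_pos: [0.5028, 0.2465, 0.2127]
tool_rot: [3.113, 0.23, -2.96]
contact_force: [1.4, 0.9, -2.4]
opening: 0.0654
grip_force: 45.0
```

>>> {"method": "step_arm", "body": {
  "commands": [
    [0,0,0,0,0.015,-0.115,0.035],
    [0,0,0,0,0.03,-0.23,0.07],
    [0,0,0,0,0.05,-0.36,0.11],
    [0,0,0,0,0.05,-0.36,0.11],
    [0,0,0,0,0.05,-0.36,0.11]
  ]
}}

```text
time: 20.83
tool_pos: [0.5024, 0.2436, 0.2091]
tool_rot: [-3.129, 0.58, -2.836]
contact_force: [0.3, 0.1, -1.9]
opening: 0.0656
grip_force: 45.0
```

Run:
```python
from h import *
s=observe()
h=.3
t=R.from_rotvec([0,0,h])*R.from_rotvec([0,-.63,0])*down(np.pi)
print(turn(t),s["tool_pos"],s["tool_rot"],s["contact_force"],s["qpos"],s["opening"])
```

```text
[ 0.02505295 -0.04420584  0.00161835] [0.50238557 0.24359304 0.20908348] [-3.1285515   0.58033275 -2.8357899 ] [ 0.28254214  0.09737628 -1.85070148] [ 0.33065109  0.1228565   1.97316899 -0.05932453  0.46635383 -1.49700737] 0.06557974167928284
```

>>> {"method": "step_arm", "body": {
  "commands": [
    [0,0,0,-3,0.025,-0.044,0.002],
    [0,0,0,-6,0.025,-0.044,0.002],
    [0,0,0,-8,0.025,-0.044,0.002],
    [0,0,0,-9,0.025,-0.044,0.002],
    [0,0,0,-9,0.025,-0.044,0.002]
  ]
}}

```text
time: 21.25
tool_pos: [0.512, 0.25, 0.1514]
tool_rot: [-3.136, 0.589, -2.842]
contact_force: [0.3, -0.0, -2.2]
opening: 0.0655
grip_force: 45.0
```

Run:
```python
from h import *
s=observe()
t=R.from_rotvec([0,0,.3])*R.from_rotvec([0,-.63,0])*down(np.pi)
print(turn(t),s["tool_pos"],s["contact_force"])
for n in("scene","top"):
    m,im=snap(n,n+"11"); hsv=cv2.cvtColor(im,cv2.COLOR_BGR2HSV)
```

```text
[ 0.01665059 -0.03783158  0.00404608] [0.51199469 0.24995247 0.15142659] [ 0.28301056 -0.04682693 -2.22120148]
```

>>> {"method": "step_arm", "body": {
  "commands": [
    [0,2,0,0,0.005,-0.01,0.002],
    [0,3.8,0.5,0,0.017,-0.03,0.004],
    [0,3.8,0.5,-1.5,0.017,-0.038,0.004],
    [0,3.8,0.5,-2.8,0.017,-0.038,0.004],
    [0,3.8,0.5,-2.8,0.017,-0.038,0.004]
  ]
}}

```text
time: 21.77
tool_pos: [0.5521, 0.2576, 0.1424]
tool_rot: [-3.139, 0.591, -2.842]
contact_force: [-0.4, -0.1, -2.3]
opening: 0.0659
grip_force: 45.0
```

Run:
```python
from h import *
s=observe()
t=R.from_rotvec([0,0,.3])*R.from_rotvec([0,-.63,0])*down(np.pi)
print(turn(t),s["tool_pos"],s["contact_force"],s["qpos"])
```

```text
[ 0.01367627 -0.03662825  0.00151312] [0.55212318 0.25756316 0.14242681] [-0.3546422  -0.08904201 -2.34648478] [ 0.3179216   0.30783338  1.95958519 -0.04535931  0.28359884 -1.51240838]
```

>>> {"method": "step_arm", "body": {
  "commands": [
    [0,0,0,-1,-0.01,0.03,0],
    [0,0,0,-1.6,-0.018,0.06,0],
    [0,0,0,-2.2,-0.024,0.08,0],
    [0,0,0,-2.6,-0.024,0.08,0],
    [0,0,0,-2.6,-0.024,0.08,0]
  ]
}}

```text
time: 22.18
tool_pos: [0.552, 0.2575, 0.1166]
tool_rot: [-3.14, 0.509, -2.842]
contact_force: [0.2, -0.9, -1.6]
opening: 0.0654
grip_force: 45.0
```

>>> {"method": "step_arm", "body": {
  "commands": [
    [0,0,0,-0.2,0,0,0],
    [0,0,0,-0.3,0,0,0],
    [0,0,0,-0.3,0,0,0]
  ]
}}

```text
time: 22.43
tool_pos: [0.5523, 0.2575, 0.1145]
tool_rot: [-3.14, 0.51, -2.842]
contact_force: [0.3, -0.2, -2.8]
opening: 0.0654
grip_force: 45.0
```

Run:
```python
from h import *
s=observe()
t=R.from_rotvec([0,0,.3])*R.from_rotvec([0,-.63,0])*down(np.pi)
print(turn(t),s["tool_pos"],s["contact_force"],s["qpos"])
```

```text
[ 0.03689087 -0.11447247  0.00138158] [0.5523013  0.25753099 0.11445352] [ 0.27340708 -0.20740855 -2.82307061] [ 0.31615987  0.36588384  1.91601591 -0.02862759  0.35017    -1.52939913]
```

>>> {"method": "step_arm", "body": {
  "commands": [
    [0,0,0,0,0.018,-0.057,0],
    [0,0,0,-0.2,0.018,-0.057,0],
    [0,0,0,-0.2,0.018,-0.057,0]
  ]
}}

```text
time: 22.68
tool_pos: [0.5545, 0.259, 0.1198]
tool_rot: [-3.139, 0.557, -2.842]
contact_force: [0.8, 0.9, -2.8]
opening: 0.0652
grip_force: 45.0
```

>>> {"method": "step_arm", "body": {
  "commands": [
    [0,0,0,-0.2,0,0,0],
    [0,0,0,-0.2,0,0,0],
    [0,0,0,-0.2,0,0,0]
  ]
}}

```text
time: 22.93
tool_pos: [0.5553, 0.2592, 0.1187]
tool_rot: [-3.139, 0.556, -2.842]
contact_force: [0.0, -0.9, -2.1]
opening: 0.0657
grip_force: 45.0
```

>>> {"method": "step_arm", "body": {
  "commands": [
    [0,0,0,-0.2,0,0,0],
    [0,0,0,-0.2,0,0,0],
    [0,0,0,-0.2,0,0,0]
  ]
}}

```text
time: 23.18
tool_pos: [0.5552, 0.2593, 0.1174]
tool_rot: [-3.139, 0.554, -2.842]
contact_force: [-0.6, 0.7, -2.0]
opening: 0.0653
grip_force: 45.0
```

>>> {"method": "step_arm", "body": {
  "commands": [
    [0,0,0,-0.2,0,0,0],
    [0,0,0,-0.2,0,0,0],
    [0,0,0,-0.2,0,0,0]
  ]
}}

```text
time: 23.43
tool_pos: [0.5554, 0.2595, 0.1162]
tool_rot: [-3.139, 0.552, -2.842]
contact_force: [0.4, -0.0, -2.9]
opening: 0.0657
grip_force: 45.0
```

>>> {"method": "step_arm", "body": {
  "commands": [
    [0,0,0,-0.2,-0.003,0.01,0],
    [0,0,0,-0.3,-0.003,0.01,0],
    [0,0,0,-0.3,-0.003,0.01,0]
  ]
}}

```text
time: 23.68
tool_pos: [0.5554, 0.2594, 0.1131]
tool_rot: [-3.139, 0.542, -2.843]
contact_force: [0.2, 0.0, -3.0]
opening: 0.0657
grip_force: 45.0
```

>>> {"method": "step_arm", "body": {
  "commands": [
    [0,0,0,-0.2,-0.002,0.006,0],
    [0,0,0,-0.2,-0.002,0.006,0],
    [0,0,0,-0.2,-0.002,0.006,0]
  ]
}}

```text
time: 23.93
tool_pos: [0.5554, 0.2594, 0.1112]
tool_rot: [-3.139, 0.536, -2.842]
contact_force: [0.5, 0.5, -2.1]
opening: 0.0653
grip_force: 45.0
```

>>> {"method": "step_arm", "body": {
  "commands": [
    [0,0,0,-0.2,-0.002,0.006,0],
    [0,0,0,-0.2,-0.002,0.006,0],
    [0,0,0,-0.2,-0.002,0.006,0]
  ]
}}

```text
time: 24.18
tool_pos: [0.5554, 0.2594, 0.1092]
tool_rot: [-3.139, 0.529, -2.842]
contact_force: [-0.1, 0.2, -2.4]
opening: 0.0652
grip_force: 45.0
```

>>> {"method": "step_arm", "body": {
  "commands": [
    [0,0,0,-0.2,0,0,0],
    [0,0,0,-0.2,0,0,0],
    [0,0,0,-0.2,0,0,0]
  ]
}}

```text
time: 24.43
tool_pos: [0.5554, 0.2594, 0.1073]
tool_rot: [-3.139, 0.53, -2.842]
contact_force: [0.2, 0.4, -2.6]
opening: 0.0656
grip_force: 45.0
```

>>> {"method": "step_arm", "body": {
  "commands": [
    [0,0,0,-0.2,0,0,0],
    [0,0,0,-0.2,0,0,0],
    [0,0,0,-0.2,0,0,0]
  ]
}}

```text
time: 24.68
tool_pos: [0.5563, 0.2598, 0.1072]
tool_rot: [-3.139, 0.533, -2.842]
contact_force: [-3.7, -2.4, 9.5]
opening: 0.0652
grip_force: 45.0
```

>>> {"method": "step_arm", "body": {
  "commands": [
    [0,0,0,0.1,0,0,0],
    [0,0,0,0.1,0,0,0]
  ],
  "grip_force": 3
}}

```text
time: 24.85
tool_pos: [0.556, 0.2597, 0.1073]
tool_rot: [-3.139, 0.532, -2.842]
contact_force: [-0.7, 0.2, 1.9]
opening: 0.066
grip_force: 3.0
```

>>> {"method": "step_arm", "body": {
  "commands": [
    [0.74,0,0,0,0,0,0],
    [0.74,0,0,0,0,0,0],
    [0.76,0,0,0,0,0,0],
    [0.8,0,0,0,0,0,0],
    [1,0,0,0,0,0,0]
  ]
}}

```text
time: 25.27
tool_pos: [0.5553, 0.2594, 0.1062]
tool_rot: [-3.139, 0.529, -2.842]
contact_force: [-0.8, 0.2, -0.5]
opening: 0.0763
grip_force: 0.0
```

>>> {"method": "step_arm", "body": {
  "commands": [
    [1,0,0,0,0,0,0],
    [1,0,0,0,0,0,0],
    [1,0,0,0,0,0,0],
    [1,-2,-0.6,2,0,0,0],
    [1,-4,-1.2,5,0,0,0]
  ]
}}

```text
time: 25.68
tool_pos: [0.5135, 0.2466, 0.1533]
tool_rot: [-3.139, 0.522, -2.843]
contact_force: [0.4, -0.5, 1.0]
opening: 0.0921
grip_force: 0.0
```

>>> {"method": "step_arm", "body": {
  "commands": [
    [1,-2,-0.6,3,0,0,0],
    [1,-4,-1.2,6,0,0,0],
    [1,-6,-1.8,9,0,0.1,0],
    [1,-8,-3,9,0,0.2,0],
    [1,-8,-3,9,0,0.3,0]
  ]
}}

```text
time: 26.1
tool_pos: [0.4327, 0.2174, 0.2505]
tool_rot: [3.052, 0.242, -2.874]
contact_force: [1.5, -1.0, 0.1]
opening: 0.0916
grip_force: 0.0
```

Run:
```python
from h import *
s=observe(); print(s["tool_pos"],s["tool_rot"])
for n in("scene","top"):
    m,im=snap(n,n+"12"); hsv=cv2.cvtColor(im,cv2.COLOR_BGR2HSV)
    g=cv2.inRange(hsv,(30,40,60),(60,255,255)); k,l,st,c=cv2.connectedComponentsWithStats(g)
    for i in range(1,k):
        if st[i,4]>12 and c[i][0]<260 and 110<c[i][1]: print(n,st[i],c[i].round(1))
a=cv2.resize(cv2.imread("pics/scene12.png")[110:230,90:240],None,fx=4,fy=4)
cv2.imwrite("pics/c12.png",a)
```

```text
[0.43271664 0.21738744 0.25045998] [ 3.05234808  0.24174331 -2.8744953 ]
scene [186 149  14  20 125] [192.8 158.2]
top [  44  148   58   50 1408] [ 70.4 171.5]
```

Run:
```python
from h import *
m=camera_model("scene")
im=cv2.imread("pics/scene12.png");hsv=cv2.cvtColor(im,cv2.COLOR_BGR2HSV)
g=cv2.inRange(hsv,(30,40,60),(60,255,255)); k,l,st,c=cv2.connectedComponentsWithStats(g)
i=[i for i in range(1,k) if abs(c[i]-[192.8,158.2]).max()<2][0]
b=cv2.convexHull(np.argwhere(l==i)[:,::-1].astype(np.int32)).reshape(-1,2); print(b.tolist())
h=.3
for lean in(0,-1.2):
  for z in(.115-.05,.115,.138,.115+.056): print(z,px(m,np.array([.545,.257,z])))
for dz in(-.0,.05):
  for w in(-.022,.022):
    print(px(m,np.array([.545-.012*np.cos(h)-w*np.sin(h),.257-.012*np.sin(h)+w*np.cos(h),.115+dz])).round(1))
```

```text
[[199, 168], [190, 164], [188, 162], [187, 158], [186, 149], [192, 151], [197, 153], [198, 154], [199, 159]]
0.065 [199.38738153 174.82467911]
0.115 [198.151966   160.13410597]
0.138 [197.56411748 153.14388179]
0.171 [196.69806407 142.84546746]
0.065 [199.38738153 174.82467911]
0.115 [198.151966   160.13410597]
0.138 [197.56411748 153.14388179]
0.171 [196.69806407 142.84546746]
[201.6 164.8]
[189.2 159.6]
[200.4 149.3]
[187.7 144.2]
```

Run:
```python
from h import *
print(turn(down(1.87)))
```

```text
[ 0.04637322  0.28279063 -1.53613072]
```

>>> {"method": "step_arm", "body": {
  "commands": [
    [1,2,1,1,0.004,0.022,-0.12],
    [1,4,2,1,0.007,0.044,-0.24],
    [1,6,3,1,0.011,0.066,-0.36],
    [1,8,3.5,1,0.014,0.088,-0.48],
    [1,9,4,1,0.018,0.11,-0.6]
  ]
}}

```text
time: 26.62
tool_pos: [0.5268, 0.2581, 0.2548]
tool_rot: [3.041, 0.133, 2.798]
contact_force: [-0.6, -0.6, -0.5]
opening: 0.092
grip_force: 0.0
```

>>> {"method": "step_arm", "body": {
  "commands": [
    [1,1,0,0,0.004,0.022,-0.12],
    [1,2,0,0,0.007,0.044,-0.24],
    [1,2,0,0,0.011,0.066,-0.36],
    [1,2,0,0,0.014,0.088,-0.48],
    [1,2,0,0,0.018,0.11,-0.6]
  ]
}}

```text
time: 27.03
tool_pos: [0.5452, 0.2578, 0.2546]
tool_rot: [3.092, 0.035, 2.202]
contact_force: [-0.4, 0.6, -0.2]
opening: 0.0923
grip_force: 0.0
```

Run:
```python
from h import *
print(turn(down(1.87)),observe()["tool_pos"])
```

```text
[ 0.00891409  0.06048986 -0.33247711] [0.5452244  0.25782327 0.25464012]
```

Finish the turn, then descend to just above and check with the wrist camera numerically.

>>> {"method": "step_arm", "body": {
  "commands": [
    [1,0,0,-1,0.003,0.02,-0.11],
    [1,0,0,-2,0.006,0.04,-0.22],
    [1,0,0,-3,0.009,0.06,-0.332],
    [1,0,0,-3,0.009,0.06,-0.332]
  ]
}}

```text
time: 27.37
tool_pos: [0.5446, 0.2572, 0.2226]
tool_rot: [-3.139, 0.0, 1.872]
contact_force: [-0.1, -0.2, 0.4]
opening: 0.0921
grip_force: 0.0
```

Run:
```python
from h import *
s=observe(); print(turn(down(1.87)),s["tool_pos"])
m,im=snap("wrist","w13"); cv2.imwrite("pics/w13v.png",im)
print(px(m,np.array([.544,.256,.171])), px(m,s["tool_pos"]))
```

```text
[ 0.00095705 -0.00244966 -0.00185824] [0.54458216 0.25718794 0.22258322]
[249.63630675 203.86569308] [250.3651807  227.02213206]
```

View pics/w13v.png

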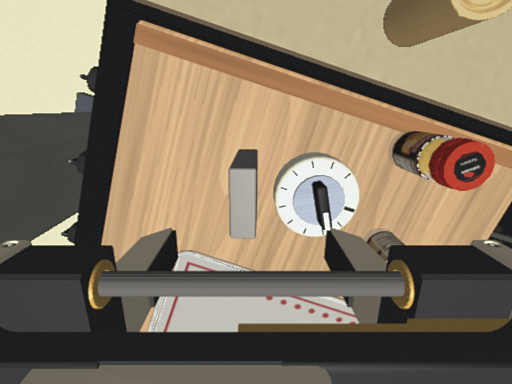

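>>> {"method": "step_arm", "body": {
  "commands": [
    [1,-0.3,0,-3,0,0,0],
    [1,-0.3,0,-6,0,0,0],
    [1,-0.3,0,-8.5,0,0,0],
    [1,-0.3,0,-9.5,0,0,0],
    [1,-0.3,0,-9.5,0,0,0]
  ]
}}

```text
time: 27.83
tool_pos: [0.5409, 0.2572, 0.1291]
tool_rot: [-3.139, -0.0, 1.879]
contact_force: [0.7, -0.4, 0.7]
opening: 0.092
grip_force: 0.0
```

>>> {"method": "step_arm", "body": {
  "commands": [
    [0,0,0,0,0,0,0],
    [0,0,0,0,0,0,0],
    [0,0,0,0,0,0,0],
    [0,0,0,0,0,0,0],
    [0,0,0,0,0,0,0]
  ],
  "grip_force": 20
}}

```text
time: 28.25
tool_pos: [0.5429, 0.2576, 0.1324]
tool_rot: [3.138, -0.001, 1.876]
contact_force: [0.4, -0.7, 0.5]
opening: 0.063
grip_force: 0.0
```

>>> {"method": "step_arm", "body": {
  "commands": [
    [0,0,0,0,0,0,0],
    [0,0,0,0,0,0,0],
    [0,0,0,0,0,0,0],
    [0,0,0,0,0,0,0],
    [0,0,0,0,0,0,0]
  ]
}}

```text
time: 28.67
tool_pos: [0.5423, 0.2574, 0.1313]
tool_rot: [3.14, -0.001, 1.876]
contact_force: [0.5, -0.3, 0.1]
opening: 0.0298
grip_force: 0.0
```

>>> {"method": "step_arm", "body": {
  "commands": [
    [0,0,0,0,0,0,0],
    [0,0,0,0,0,0,0],
    [0,0,0,0,0,0,0],
    [0,0,0,0,0,0,0],
    [0,0,0,0,0,0,0]
  ]
}}

```text
time: 29.08
tool_pos: [0.5423, 0.2574, 0.1312]
tool_rot: [3.14, -0.001, 1.876]
contact_force: [0.3, 0.6, -0.6]
opening: 0.0239
grip_force: 19.9
```

>>> {"method": "step_arm", "body": {
  "commands": [
    [0,0,0,1.5,0,0,0],
    [0,-3,0,2,0,0,0],
    [0,-6,0,2,0,0,0],
    [0,-9,0,2,0,0,0],
    [0,-10,0,2,0,0,0]
  ]
}}

```text
time: 29.5
tool_pos: [0.4381, 0.2571, 0.1509]
tool_rot: [-3.139, -0.001, 1.877]
contact_force: [-0.1, -0.0, -1.8]
opening: 0.0235
grip_force: 20.0
```

>>> {"method": "step_arm", "body": {
  "commands": [
    [0,0,0,0,0,0,0],
    [0,0,0,-0.8,0,0,0],
    [0,0,0,-1.5,0,0,0],
    [0,0,0,-1.8,0,0,0],
    [0,0,0,-1.9,0,0,0]
  ]
}}

```text
time: 29.92
tool_pos: [0.443, 0.2571, 0.1314]
tool_rot: [3.141, -0.0, 1.875]
contact_force: [-0.9, -1.6, 3.9]
opening: 0.0238
grip_force: 20.0
```

>>> {"method": "step_arm", "body": {
  "commands": [
    [0,0,0,0,0,0,0],
    [0,0,0,0,0,0,0],
    [0,0,0,0,0,0,0]
  ]
}}

```text
time: 30.17
tool_pos: [0.4426, 0.2574, 0.1322]
tool_rot: [3.14, -0.001, 1.876]
contact_force: [0.9, -0.1, -2.2]
opening: 0.0238
grip_force: 20.0
```

Run:
```python
from h import *
s=observe(); print(turn(down(1.876)),s["tool_pos"],s["contact_force"])
```

```text
[-0.00097742  0.00105058  0.00044719] [0.44256273 0.25740009 0.13216559] [ 0.87840088 -0.09009271 -2.23453494]
```

>>> {"method": "step_arm", "body": {
  "commands": [
    [0,0,0,-0.1,0,0,0],
    [0.3,0,0,-0.1,0,0,0],
    [0.4,0,0,-0.1,0,0,0],
    [1,0,0,-0.1,0,0,0],
    [1,0,0,-0.1,0,0,0]
  ]
}}

```text
time: 30.58
tool_pos: [0.4425, 0.2575, 0.1316]
tool_rot: [3.14, -0.001, 1.876]
contact_force: [0.1, -0.2, 0.5]
opening: 0.0429
grip_force: 0.0
```

>>> {"method": "step_arm", "body": {
  "commands": [
    [1,0,0,0,0,0,0],
    [1,0,0,2,0,0,0],
    [1,0,0,5,0,0,0],
    [1,0,0,9,0,0,0],
    [1,0,0,13,0,0,0]
  ]
}}

```text
time: 31.0
tool_pos: [0.4416, 0.2572, 0.2624]
tool_rot: [-3.141, -0.0, 1.876]
contact_force: [1.7, 1.4, -0.4]
opening: 0.0763
grip_force: 0.0
```

```bash
cat >> h.py <<'E'
def disp(tag):
    m,im=snap("scene",tag); g=cv2.inRange(cv2.cvtColor(im,cv2.COLOR_BGR2HSV),(30,40,60),(60,255,255)); k,l,st,c=cv2.connectedComponentsWithStats(g)
    for i in range(1,k):
        if st[i,4]>50 and c[i][0]<260 and c[i][1]>120: print("screen",st[i],c[i].round(1), cv2.approxPolyDP(cv2.convexHull(np.argwhere(l==i)[:,::-1].astype(np.int32)),3,True).reshape(-1,2).tolist())
E
python3 - <<'E'
from h import *
disp("s14"); print(observe()["opening"])
# camera model needs the pose of w13: reconstruct from tool pose at that time
s=observe(); m=camera_model("wrist"); p0=s["tool_pos"]
T=np.eye(4); T[:3,3]=p0-np.array([.5446,.2572,.2226]); m=dict(m); m["world_to_cam"]=m["world_to_cam"]@T
c=onz(m,317,195,.095); 
hsv=cv2.cvtColor(cv2.imread("pics/w13.png"),cv2.COLOR_BGR2HSV)
w=cv2.inRange(hsv,(0,0,200),(180,40,255)); w[:, :265]=0; w[:,365:]=0; w[:145]=0; w[245:]=0
h=cv2.convexHull(cv2.findNonZero(w)); e=cv2.fitEllipse(h); print(e)
C=onz(m,*e[0],.093); Z=onz(m,349,209,.093); 
P=onz(m,326,229,.126); print("centre",C,"zero",Z,"pointer",P)
a=np.arctan2(*(Z-C)[1::-1]); b=np.arctan2(*(P-C)[1::-1]); print(np.degrees([a,b]),"dial",(a-b)%6.283)
E
```

```text
screen [155 161  15  21 129] [161.9 170.6] [[168, 181], [157, 175], [156, 161], [167, 166]]
0.08024895245163585
((317.0743103027344, 196.61790466308594), (77.12974548339844, 84.7330551147461), 64.5024642944336)
centre [0.62604759 0.26230923 0.093     ] zero [0.66786978 0.25920088 0.093     ] pointer [0.6373922  0.23847401 0.126     ]
[ -4.25057623 -64.54741499] dial 1.0523783649007952
```

```bash
cat >> h.py <<'E'
def handles(tag,out=True):
    """dark handle blobs near the caddy, scene + top, matched by order in x"""
    r={}
    for n,(u0,u1,v0,v1) in(("scene",(270,400,190,300)),("top",(322,358,165,250))):
        m,im=snap(n,tag+n); v=im.max(2); k=np.zeros_like(v); k[v0:v1,u0:u1]=(v[v0:v1,u0:u1]<75)*255
        N,l,st,c=cv2.connectedComponentsWithStats(k)
        L=[(c[i],st[i]) for i in range(1,N) if st[i,4]>(60 if n=="scene" else 10)]
        if out: print(n,[(a.round(1).tolist(),b.tolist()) for a,b in L])
        r[n]=(m,L)
    return r
E
python3 - <<'E'
from h import *
handles("h1_")
im=cv2.imread("pics/h1_scene.png"); print(im[255:275:3,296:310:2].max(2)); im=cv2.imread("pics/h1_top.png");print(im[228:241:2,336:356].max(2))
E
```

```text
scene [([389.4, 195.9], [370, 190, 30, 19, 272]), ([359.5, 222.6], [355, 211, 11, 25, 154]), ([340.8, 235.6], [336, 224, 12, 25, 150]), ([321.3, 249.8], [317, 238, 11, 25, 159]), ([300.5, 264.5], [296, 252, 11, 26, 165])]
top [([356.2, 191.7], [354, 165, 4, 65, 116])]
[[204  61  64  74  81  61 202]
 [196  62  67  68  74  80 206]
 [195  64  65  69  76  53 239]
 [143  67  66  74  76  73 175]
 [117  64  73  82  79 113 183]
 [ 78  68  73  73 133 146 183]
 [ 49  71  73  77  73 146 184]]
[[181 179 169 162 159 177 186 181 169 167 172 176 181 182 176 169 163 165
  179 182]
 [180 177 170 162 166 177 184 180 166 163 164 169 169 164 155 146 146 158
  181 187]
 [179 176 169 168 166 162 163 156 135 114 104 100 100 108 111 109 110 122
  158 178]
 [179 172 167 165 154 124 105  96  77  66  67  70  75  92 104 107 108 118
  153 177]
 [177 173 168 164 156 129 117 112 103  92  91  96 101 111 119 126 132 142
  162 179]
 [175 173 168 167 163 160 172 177 174 163 161 166 166 167 167 166 164 165
  174 189]
 [172 171 168 168 163 169 181 186 181 169 169 173 172 169 169 168 166 166
  172 180]]
```

Run:
```python
from h import *
np.set_printoptions(precision=4,suppress=True)
ms,mt=camera_model("scene"),camera_model("top")
im=cv2.imread("pics/h1_top.png"); v=im.max(2); k=np.zeros_like(v); k[165:245,338:355]=(v[165:245,338:355]<128)*255
N,l,st,c=cv2.connectedComponentsWithStats(k); L=sorted([(c[i][1],c[i][0],st[i]) for i in range(1,N) if st[i,4]>12],reverse=True)
S=[(300.5,264.5),(321.3,249.8),(340.8,235.6),(359.5,222.6)]
for a in L: print(a)
for a,b in zip(L,S):
    p,e=tri(mt,(a[1]+.0,a[0]),ms,b); print(p,e,"scene only z=.2065:",onz(ms,*b,.2065),"top only",onz(mt,a[1],a[0],.2065))
```

```text
(np.float64(233.9655172413793), np.float64(347.5689655172414), array([341, 231,  13,   6,  58], dtype=int32))
(np.float64(215.140350877193), np.float64(345.9122807017544), array([340, 212,  12,   7,  57], dtype=int32))
(np.float64(196.33898305084745), np.float64(343.9830508474576), array([339, 193,  11,   8,  59], dtype=int32))
(np.float64(177.86206896551724), np.float64(342.5), array([338, 174,  10,   9,  58], dtype=int32))
(np.float64(170.07692307692307), np.float64(353.9230769230769), array([353, 165,   2,  12,  13], dtype=int32))
[ 0.4431 -0.2573  0.1975] 0.00034417389216486317 scene only z=.2065: [ 0.4367 -0.2631  0.2065] top only [ 0.4428 -0.255   0.2065]
[ 0.5004 -0.2545  0.1983] 0.0002766193173210802 scene only z=.2065: [ 0.4939 -0.2599  0.2065] top only [ 0.4997 -0.2524  0.2065]
[ 0.5586 -0.2509  0.1991] 0.00010944451816594661 scene only z=.2065: [ 0.5521 -0.2558  0.2065] top only [ 0.5575 -0.2489  0.2065]
[ 0.6166 -0.2485  0.1999] 4.808403837106409e-05 scene only z=.2065: [ 0.6103 -0.2529  0.2065] top only [ 0.6152 -0.2468  0.2065]
```

```bash
cat >> h.py <<'E'
A=np.array([np.cos(.05),np.sin(.05),0])
def pose(th): return R.from_rotvec(A*th)*down(np.pi/2+.05)
def st(th,p=None):
    s=observe(); print("turn",turn(pose(th)).round(3),"shift cm",None if p is None else ((np.array(p)-s["tool_pos"])*100).round(2),"pos",s["tool_pos"].round(4),"F",s["contact_force"].round(1),"open",round(s["opening"],4),"grip",s["grip_force"],"q",s["qpos"].round(2),"t",s["time"])
E
python3 - <<'E'
from h import *
st(-.7,[.443,-.225,.262])
E
```

```text
turn [-0.694 -0.116 -0.248] shift cm [ -0.09 -48.31  -0.27] pos [0.4439 0.2581 0.2647] F [-0.5 -0.  -0.7] open 0.088 grip 0.0 q [0.38 0.27 1.45 0.   1.41 0.07] t 31.15
```

>>> {"method": "step_arm", "body": {
  "commands": [
    [0.45,2,-3.5,4,0,0,-0.05],
    [0.45,2,-7,6,0,0,-0.1],
    [0.45,2,-11,6,0,0,-0.15],
    [0.45,2,-15,6,0,0,-0.2],
    [0.45,2,-19,6,0,0,-0.25]
  ]
}}

```text
time: 31.57
tool_pos: [0.462, 0.0715, 0.3207]
tool_rot: [3.141, -0.001, 1.624]
contact_force: [1.2, 0.9, -0.5]
opening: 0.0633
grip_force: 0.0
```

>>> {"method": "step_arm", "body": {
  "commands": [
    [0.45,0,-4,0,-0.1,0,0],
    [0.45,0,-8,0,-0.2,0,0],
    [0.45,0,-12,0,-0.3,0,0],
    [0.45,0,-16,0,-0.4,0,0],
    [0.45,0,-19,0,-0.5,0,0]
  ]
}}

```text
time: 31.98
tool_pos: [0.462, -0.1196, 0.3209]
tool_rot: [-3.111, 0.504, 1.634]
contact_force: [-0.2, -0.3, -0.5]
opening: 0.0415
grip_force: 0.0
```

Run:
```python
from h import *
st(-.7,[.443,-.225,.27])
```

```text
turn [-0.195 -0.036  0.004] shift cm [ -1.9  -10.54  -5.09] pos [ 0.462  -0.1196  0.3209] F [-0.2 -0.3 -0.5] open 0.0415 grip 0.0 q [-0.07  0.18  1.54 -0.51  1.41 -0.04] t 31.9833
```

>>> {"method": "step_arm", "body": {
  "commands": [
    [0.45,-0.5,-3,0,-0.1,-0.018,0],
    [0.45,-1,-6,-1,-0.195,-0.036,0],
    [0.45,-1.9,-9,-3,-0.195,-0.036,0],
    [0.45,-1.9,-10.5,-5,-0.195,-0.036,0],
    [0.45,-1.9,-10.5,-5,-0.195,-0.036,0]
  ]
}}

```text
time: 32.4
tool_pos: [0.4402, -0.223, 0.2663]
tool_rot: [-3.132, 0.692, 1.621]
contact_force: [-0.2, 0.3, 0.2]
opening: 0.0414
grip_force: 0.0
```

Run:
```python
from h import *
st(-.7,[.444,-.277,.192])
m,im=snap("wrist","w15")
for p in([.443,-.257,.239],[.443,-.257,.174],[.5,-.2545,.239],[.5585,-.251,.239]): print(px(m,np.array(p)).round(0))
k=(im.max(2)<85).astype(np.uint8); k[235:]=0
N,l,s,c=cv2.connectedComponentsWithStats(k)
for i in range(1,N):
    if s[i,4]>150: print(s[i],c[i].round(0))
```

```text
turn [-0.007 -0.007  0.005] shift cm [ 0.38 -5.4  -7.43] pos [ 0.4402 -0.223   0.2663] F [-0.2  0.3  0.2] open 0.0414 grip 0.0 q [-0.19  0.19  1.78 -0.76  1.12  0.09] t 32.4
[252. 216.]
[252. 157.]
[319. 217.]
[388. 217.]
[ 120    0   82  114 5126] [170.  49.]
[487  71  25  33 205] [498.  88.]
[  0  86  89 113 670] [ 39. 139.]
[ 141  133   60  102 2770] [174. 200.]
[245 155  18  59 903] [253. 184.]
[ 305  155   26   62 1047] [317. 184.]
[ 348  155   76   64 3205] [381. 182.]
[ 423  155   48   64 1573] [444. 186.]
[342 214  18  21 264] [351. 225.]
```

>>> {"method": "step_arm", "body": {
  "commands": [
    [0.45,0.2,-1.8,-2.5,0,0,0],
    [0.45,0.4,-3.6,-5,0,0,0],
    [0.45,0.4,-5.4,-7.4,0,0,0],
    [0.45,0.4,-5.4,-7.4,0,0,0]
  ]
}}

```text
time: 32.78
tool_pos: [0.4458, -0.2765, 0.1937]
tool_rot: [-3.136, 0.693, 1.619]
contact_force: [-1.3, 0.3, -0.5]
opening: 0.0415
grip_force: 0.0
```

>>> {"method": "step_arm", "body": {
  "commands": [
    [0,0,0,0,0,0,0],
    [0,0,0,0,0,0,0],
    [0,0,0,0,0,0,0],
    [0,0,0,0,0,0,0],
    [0,0,0,0,0,0,0]
  ],
  "grip_force": 25
}}

```text
time: 33.2
tool_pos: [0.448, -0.2755, 0.1987]
tool_rot: [3.137, 0.697, 1.616]
contact_force: [-0.7, 0.2, 3.3]
opening: 0.0161
grip_force: 24.8
```

>>> {"method": "step_arm", "body": {
  "commands": [
    [0,0,0,0,0,0,0],
    [0,0,0,0,0,0,0]
  ]
}}

```text
time: 33.37
tool_pos: [0.448, -0.276, 0.1986]
tool_rot: [3.137, 0.697, 1.615]
contact_force: [-0.4, -0.1, 6.8]
opening: 0.016
grip_force: 24.8
```

>>> {"method": "step_arm", "body": {
  "commands": [
    [0,0,0,2,0,0,0],
    [0,0,0,5,0,0,0],
    [0,0,0,8,0,0,0],
    [0,0,0,11,0,0,0],
    [0,1,3,12,0,0,0]
  ]
}}

```text
time: 33.78
tool_pos: [0.4571, -0.2488, 0.3223]
tool_rot: [3.132, 0.699, 1.607]
contact_force: [1.5, 0.1, -1.2]
opening: 0.0156
grip_force: 24.8
```

>>> {"method": "step_arm", "body": {
  "commands": [
    [0,2,4,0,0.12,0.006,0],
    [0,4,8,0,0.24,0.012,0],
    [0,6,11,0,0.36,0.018,0],
    [0,8,14,0,0.48,0.024,0],
    [0,8,17,0,0.6,0.03,0]
  ]
}}

```text
time: 34.2
tool_pos: [0.5403, -0.0736, 0.3176]
tool_rot: [3.14, 0.088, 1.62]
contact_force: [-0.4, -0.3, -1.7]
opening: 0.0159
grip_force: 24.8
```

>>> {"method": "step_arm", "body": {
  "commands": [
    [0,0,2,-2,0.12,0.006,0],
    [0,0,3,-4,0.24,0.012,0],
    [0,0,4,-6,0.36,0.018,0],
    [0,0,4,-8,0.48,0.024,0],
    [0,0,4,-10,0.6,0.03,0]
  ]
}}

```text
time: 34.62
tool_pos: [0.5379, -0.0355, 0.2176]
tool_rot: [3.14, -0.511, 1.619]
contact_force: [0.0, 0.0, -0.7]
opening: 0.0156
grip_force: 24.8
```

Run:
```python
from h import *
st(.65,[.54,-.033,.10])
```

```text
turn [0.139 0.008 0.003] shift cm [  0.21   0.25 -11.76] pos [ 0.5379 -0.0355  0.2176] F [ 0.   0.  -0.7] open 0.0156 grip 24.761196076869965 q [-0.49  0.47  1.41  0.44  1.54 -0.61] t 34.6167
```

>>> {"method": "step_arm", "body": {
  "commands": [
    [0,0,0,-3,0.08,0.004,0],
    [0,0.2,0.2,-6,0.14,0.008,0],
    [0,0.2,0.2,-9,0.14,0.008,0],
    [0,0.2,0.2,-11.7,0.14,0.008,0],
    [0,0.2,0.2,-12.2,0.14,0.008,0]
  ]
}}

```text
time: 35.03
tool_pos: [0.5371, -0.0333, 0.0909]
tool_rot: [-3.128, -0.65, 1.609]
contact_force: [-1.2, 0.4, -0.8]
opening: 0.0162
grip_force: 24.8
```

>>> {"method": "step_arm", "body": {
  "commands": [
    [0,0,0,-0.5,0,0,0],
    [0,0,0,-1,0,0,0],
    [0,0,0,-1.2,0,0,0]
  ]
}}

```text
time: 35.28
tool_pos: [0.54, -0.034, 0.0842]
tool_rot: [-3.139, -0.645, 1.618]
contact_force: [0.2, 0.4, -1.3]
opening: 0.0162
grip_force: 24.8
```

>>> {"method": "step_arm", "body": {
  "commands": [
    [0,0,0,-0.3,0,0,0],
    [0,0,0,-0.5,0,0,0],
    [0,0,0,-0.5,0,0,0]
  ]
}}

```text
time: 35.53
tool_pos: [0.5396, -0.0339, 0.0788]
tool_rot: [-3.138, -0.646, 1.617]
contact_force: [-0.2, -0.2, -0.9]
opening: 0.0155
grip_force: 24.8
```

>>> {"method": "step_arm", "body": {
  "commands": [
    [0,0,0,-0.3,0,0,0],
    [0,0,0,-0.5,0,0,0],
    [0,0,0,-0.5,0,0,0]
  ]
}}

```text
time: 35.78
tool_pos: [0.5392, -0.0338, 0.0733]
tool_rot: [-3.137, -0.647, 1.616]
contact_force: [0.1, -0.4, 2.2]
opening: 0.0154
grip_force: 25.0
```

>>> {"method": "step_arm", "body": {
  "commands": [
    [0.25,0,0,0,0,0,0],
    [0.35,0,0,0,0,0,0],
    [0.45,0,0,0,0,0,0],
    [0.45,0,0,0,0,0,0],
    [0.45,0,0,0,0,0,0]
  ]
}}

```text
time: 36.2
tool_pos: [0.5394, -0.0339, 0.0733]
tool_rot: [-3.137, -0.646, 1.616]
contact_force: [1.4, 0.2, -0.3]
opening: 0.0404
grip_force: 0.0
```

>>> {"method": "step_arm", "body": {
  "commands": [
    [0.45,0,0,2,0,0,0],
    [0.45,0,0,6,0,0,0],
    [0.45,0,0,10,0,0,0],
    [0.45,0,0,14,-0.12,0,0],
    [0.45,-2,-3,18,-0.24,0,0]
  ]
}}

```text
time: 36.62
tool_pos: [0.5253, -0.0564, 0.2468]
tool_rot: [-3.128, -0.403, 1.61]
contact_force: [0.6, -1.0, 0.4]
opening: 0.0413
grip_force: 0.0
```

>>> {"method": "step_arm", "body": {
  "commands": [
    [0.45,0,-2,3,-0.12,0,0],
    [0.45,0,-4,6,-0.24,0,0],
    [0.45,0,-6,7,-0.36,0,0],
    [0.45,0,-8,7,-0.48,0,0],
    [0.45,-2,-10,7,-0.6,0,0]
  ]
}}

```text
time: 37.03
tool_pos: [0.5063, -0.1583, 0.316]
tool_rot: [-3.108, 0.2, 1.607]
contact_force: [-0.7, 0.7, -1.4]
opening: 0.0413
grip_force: 0.0
```

```bash
cat >> h.py <<'E'
def lying(tag):
    """dark handles + tray outline from the top camera"""
    m,im=snap("top",tag); v=im.max(2); k=np.zeros_like(v); k[140:235,225:302]=(v[140:235,225:302]<110)*255
    N,l,s,c=cv2.connectedComponentsWithStats(k)
    for i in range(1,N):
        if s[i,4]>15:
            r=cv2.minAreaRect(np.argwhere(l==i)[:,::-1].astype(np.float32)); b=cv2.boxPoints(r)
            print("dark",s[i],"handle at",onz(m,*c[i],.07).round(3),[onz(m,*q,.07).round(3)[:2].tolist() for q in b])
    S=cv2.cvtColor(im,cv2.COLOR_BGR2HSV); t=cv2.inRange(S,(0,0,120),(180,45,255)); t[:115]=0;t[245:]=0;t[:,:215]=0;t[:,:][:,312:]=0
    t=cv2.morphologyEx(t,cv2.MORPH_OPEN,np.ones((5,5))); N,l,s,c=cv2.connectedComponentsWithStats(t); i=1+np.argmax(s[1:,4])
    r=cv2.minAreaRect(np.argwhere(l==i)[:,::-1].astype(np.float32)); B=[onz(m,*q,.068).round(3)[:2].tolist() for q in cv2.boxPoints(r)]
    print("tray",onz(m,*r[0],.065).round(3),B)
E
python3 - <<'E'
from h import *
lying("t16"); handles("h16_")
st(-.7,[.499,-.222,.27])
E
```

```text
dark [284 162   8  27  65] handle at [ 0.654 -0.089  0.07 ] [[0.61, -0.072], [0.702, -0.095], [0.699, -0.106], [0.607, -0.083]]
dark [282 196  12   9  72] handle at [ 0.567 -0.091  0.07 ] [[0.559, -0.07], [0.584, -0.075], [0.575, -0.114], [0.551, -0.108]]
dark [274 221  13   9  71] handle at [ 0.48  -0.063  0.07 ] [[0.476, -0.04], [0.496, -0.047], [0.483, -0.086], [0.463, -0.079]]
tray [0.649 0.015 0.065] [[0.476, 0.137], [0.844, 0.115], [0.828, -0.113], [0.461, -0.081]]
scene [([389.4, 195.9], [370, 190, 30, 19, 269]), ([359.6, 222.5], [355, 211, 12, 25, 158]), ([340.9, 235.4], [336, 224, 12, 25, 148]), ([321.2, 249.6], [317, 237, 11, 26, 160])]
top [([355.9, 208.7], [351, 194, 7, 37, 62]), ([337.4, 215.7], [336, 214, 4, 5, 13]), ([329.0, 240.9], [327, 238, 5, 7, 23])]
turn [-0.506 -0.058  0.029] shift cm [-0.42 -6.64 -4.44] pos [ 0.5032 -0.1556  0.3144] F [1.  0.7 0.1] open 0.041 grip 0.0 q [-0.32  0.28  1.33 -0.19  1.5  -0.35] t 37.1833
```

```bash
cat >> h.py <<'E'
def lying2(tag):
    m,im=snap("scene",tag); v=im.max(2); k=(v<95).astype(np.uint8); M=np.zeros_like(k)
    q=np.array([px(m,np.array([x,y,.063])) for x,y in((.48,.125),(.83,.105),(.82,-.13),(.47,-.115))]).astype(np.int32)
    cv2.fillConvexPoly(M,q,1); N,l,s,c=cv2.connectedComponentsWithStats(k*M)
    for i in range(1,N):
        if s[i,4]>25:
            p=np.argwhere(l==i)[:,::-1].astype(np.float32); b=cv2.boxPoints(cv2.minAreaRect(p)); print("scene dark",s[i].tolist(),"->",onz(m,*c[i],.069).round(3)[:2],[onz(m,*u,.069).round(3)[:2].tolist() for u in b])
E
python3 - <<'E'
from h import *
lying2("s17")
E
```

```text
scene dark [255, 226, 21, 16, 74] -> [ 0.531 -0.049] [[0.516, -0.02], [0.532, -0.01], [0.545, -0.074], [0.53, -0.083]]
```

>>> {"method": "step_arm", "body": {
  "commands": [
    [0.45,0,-2,0,-0.12,-0.01,0.005],
    [0.45,0,-4,0,-0.24,-0.02,0.01],
    [0.45,0,-6,-1,-0.36,-0.03,0.015],
    [0.45,-0.2,-6.6,-2.5,-0.48,-0.05,0.029],
    [0.45,-0.4,-6.6,-4.4,-0.506,-0.058,0.029]
  ]
}}

```text
time: 37.65
tool_pos: [0.4998, -0.2227, 0.2685]
tool_rot: [3.14, 0.703, 1.62]
contact_force: [-0.3, 1.0, -1.4]
opening: 0.0414
grip_force: 0.0
```

```bash
cat >> h.py <<'E'
def wh(p):
    m,im=snap("wrist","wh"); e=px(m,np.array([p[0],p[1],.239])),px(m,np.array([p[0],p[1],.174])); print("expect",e[0].round(0),e[1].round(0))
    k=(im.max(2)<85).astype(np.uint8); k[235:]=0; N,l,s,c=cv2.connectedComponentsWithStats(k)
    for i in range(1,N):
        if s[i,4]>150 and c[i][1]>140: print(s[i],c[i].round(0))
E
python3 - <<'E'
from h import *
st(-.7,[.503,-.274,.195]); wh([.5004,-.2545])
E
```

```text
turn [0.003 0.001 0.   ] shift cm [ 0.32 -5.13 -7.35] pos [ 0.4998 -0.2227  0.2685] F [-0.3  1.  -1.4] open 0.0414 grip 0.0 q [-0.16  0.29  1.65 -0.76  1.16  0.09] t 37.65
expect [249. 212.] [249. 153.]
[  0 103  78  94 597] [ 35. 147.]
[242 150  18  58 918] [251. 179.]
[ 303  150   95   64 4112] [346. 177.]
[ 473  158   39   64 1615] [495. 187.]
[ 119  161   58   74 2162] [148. 207.]
```

>>> {"method": "step_arm", "body": {
  "commands": [
    [0.45,0.1,-1.8,-2.5,0,0,0],
    [0.45,0.2,-3.5,-5,0,0,0],
    [0.45,0.2,-5.2,-7.3,0,0,0],
    [0.45,0.2,-5.2,-7.3,0,0,0]
  ]
}}

```text
time: 38.03
tool_pos: [0.4999, -0.2773, 0.193]
tool_rot: [-3.134, 0.697, 1.619]
contact_force: [-1.6, -1.0, 0.5]
opening: 0.0412
grip_force: 0.0
```

>>> {"method": "step_arm", "body": {
  "commands": [
    [0,0,0,0,0,0,0],
    [0,0,0,0,0,0,0],
    [0,0,0,0,0,0,0],
    [0,0,0,0,0,0,0],
    [0,0,0,0,0,0,0]
  ]
}}

```text
time: 38.45
tool_pos: [0.5025, -0.2748, 0.1986]
tool_rot: [3.138, 0.702, 1.618]
contact_force: [-0.0, 0.1, 2.8]
opening: 0.0156
grip_force: 25.0
```

>>> {"method": "step_arm", "body": {
  "commands": [
    [0,0,0,0,0,0,0],
    [0,0,0,0,0,0,0]
  ]
}}

```text
time: 38.62
tool_pos: [0.5026, -0.2751, 0.1986]
tool_rot: [3.138, 0.702, 1.618]
contact_force: [-1.1, 0.6, 5.8]
opening: 0.0159
grip_force: 25.0
```

>>> {"method": "step_arm", "body": {
  "commands": [
    [0,0,0,2,0,0,0],
    [0,0,0,5,0,0,0],
    [0,0,0,8,0,0,0],
    [0,0,0,11,0,0,0],
    [0,1,3,12,0,0,0]
  ]
}}

```text
time: 39.03
tool_pos: [0.5114, -0.2481, 0.3224]
tool_rot: [3.133, 0.704, 1.61]
contact_force: [1.1, -0.4, 0.7]
opening: 0.0156
grip_force: 25.0
```

>>> {"method": "step_arm", "body": {
  "commands": [
    [0,2,4,0,0.12,0.006,0],
    [0,4,8,0,0.24,0.012,0],
    [0,6,11,0,0.36,0.018,0],
    [0,8,14,0,0.48,0.024,0],
    [0,8,17,0,0.6,0.03,0]
  ]
}}

```text
time: 39.45
tool_pos: [0.5947, -0.0726, 0.3172]
tool_rot: [3.139, 0.094, 1.622]
contact_force: [-0.9, 0.0, -1.6]
opening: 0.0156
grip_force: 25.0
```

>>> {"method": "step_arm", "body": {
  "commands": [
    [0,0,2,-2,0.12,0.006,0],
    [0,0,3,-4,0.24,0.012,0],
    [0,0,4,-6,0.36,0.018,0],
    [0,0,4,-8,0.48,0.024,0],
    [0,0,4,-10,0.6,0.03,0]
  ]
}}

```text
time: 39.87
tool_pos: [0.5923, -0.0345, 0.2176]
tool_rot: [3.138, -0.505, 1.621]
contact_force: [0.5, 0.1, -1.2]
opening: 0.0158
grip_force: 25.0
```

Run:
```python
from h import *
st(.65,[.6,-.033,.09])
```

```text
turn [0.144 0.01  0.001] shift cm [  0.77   0.15 -12.76] pos [ 0.5923 -0.0345  0.2176] F [ 0.5  0.1 -1.2] open 0.0158 grip 24.997479021549225 q [-0.44  0.56  1.25  0.44  1.58 -0.54] t 39.8667
```

>>> {"method": "step_arm", "body": {
  "commands": [
    [0,0.2,0,-3,0.08,0.004,0],
    [0,0.5,0.1,-6,0.144,0.01,0],
    [0,0.5,0.1,-9,0.144,0.01,0],
    [0,0.5,0.1,-11.7,0.144,0.01,0],
    [0,0.5,0.1,-12.7,0.144,0.01,0]
  ]
}}

```text
time: 40.28
tool_pos: [0.5948, -0.0336, 0.0858]
tool_rot: [-3.129, -0.648, 1.612]
contact_force: [0.4, 0.8, -0.5]
opening: 0.0155
grip_force: 25.0
```

>>> {"method": "step_arm", "body": {
  "commands": [
    [0,0,0,-0.5,0,0,0],
    [0,0,0,-1,0,0,0],
    [0,0,0,-1.5,0,0,0],
    [0,0,0,-1.7,0,0,0],
    [0,0,0,-1.7,0,0,0]
  ]
}}

```text
time: 40.7
tool_pos: [0.5972, -0.0341, 0.074]
tool_rot: [-3.139, -0.644, 1.619]
contact_force: [-0.2, 0.5, -1.1]
opening: 0.0158
grip_force: 25.0
```

>>> {"method": "step_arm", "body": {
  "commands": [
    [0.25,0,0,0,0,0,0],
    [0.35,0,0,0,0,0,0],
    [0.45,0,0,0,0,0,0],
    [0.45,0,0,0,0,0,0],
    [0.45,0,0,0,0,0,0]
  ]
}}

```text
time: 41.12
tool_pos: [0.597, -0.0342, 0.0735]
tool_rot: [-3.138, -0.645, 1.617]
contact_force: [0.8, -0.4, 0.1]
opening: 0.0407
grip_force: 0.0
```

>>> {"method": "step_arm", "body": {
  "commands": [
    [0.45,0,0,2,0,0,0],
    [0.45,0,0,6,0,0,0],
    [0.45,0,0,10,0,0,0],
    [0.45,0,0,14,-0.12,0,0],
    [0.45,-2,-3,18,-0.24,0,0]
  ]
}}

```text
time: 41.53
tool_pos: [0.5828, -0.0564, 0.2468]
tool_rot: [-3.128, -0.401, 1.612]
contact_force: [0.4, -0.0, -0.4]
opening: 0.0413
grip_force: 0.0
```

>>> {"method": "step_arm", "body": {
  "commands": [
    [0.45,0,-2,3,-0.12,0,0],
    [0.45,0,-4,6,-0.24,0,0],
    [0.45,0,-6,7,-0.36,0,0],
    [0.45,0,-8,7,-0.48,0,0],
    [0.45,-2,-10,7,-0.6,0,0]
  ]
}}

```text
time: 41.95
tool_pos: [0.5638, -0.1584, 0.3159]
tool_rot: [-3.107, 0.201, 1.609]
contact_force: [-0.3, -0.8, -1.5]
opening: 0.0414
grip_force: 0.0
```

Run:
```python
from h import *
lying2("s18"); disp("s18b"); handles("h18_")
st(-.7,[.558,-.22,.27])
```

```text
scene dark [273, 217, 21, 15, 74] -> [ 0.589 -0.05 ] [[0.572, -0.023], [0.589, -0.012], [0.606, -0.073], [0.588, -0.083]]
scene dark [255, 226, 21, 16, 74] -> [ 0.531 -0.049] [[0.516, -0.02], [0.532, -0.01], [0.545, -0.074], [0.53, -0.083]]
screen [155 161  15  21 142] [161.9 170.7] [[169, 181], [158, 176], [155, 161], [167, 166]]
scene [([389.4, 195.9], [370, 190, 30, 19, 268]), ([359.7, 222.4], [355, 211, 12, 24, 159]), ([340.9, 235.7], [336, 224, 12, 25, 154])]
top [([355.5, 189.0], [350, 165, 8, 66, 142]), ([336.9, 183.5], [336, 181, 3, 6, 14]), ([328.9, 209.0], [327, 206, 5, 7, 24])]
turn [-0.505 -0.058  0.028] shift cm [-0.34 -6.36 -4.45] pos [ 0.5614 -0.1564  0.3145] F [ 0.5 -0.6  0.9] open 0.0413 grip 0.0 q [-0.29  0.39  1.16 -0.19  1.56 -0.32] t 42.15
```

Two lie as planned. Third skewer.

>>> {"method": "step_arm", "body": {
  "commands": [
    [0.45,0,-2,0,-0.12,-0.01,0.005],
    [0.45,0,-4,0,-0.24,-0.02,0.01],
    [0.45,0,-6,-1,-0.36,-0.03,0.015],
    [0.45,-0.2,-6.4,-2.5,-0.48,-0.05,0.028],
    [0.45,-0.3,-6.4,-4.4,-0.505,-0.058,0.028]
  ]
}}

```text
time: 42.57
tool_pos: [0.5584, -0.2207, 0.2686]
tool_rot: [3.141, 0.704, 1.62]
contact_force: [0.3, 0.2, -0.4]
opening: 0.0414
grip_force: 0.0
```

Run:
```python
from h import *
st(-.7,[.561,-.271,.195]); wh([.5586,-.251])
```

```text
turn [0.004 0.001 0.   ] shift cm [ 0.26 -5.03 -7.36] pos [ 0.5584 -0.2207  0.2686] F [ 0.3  0.2 -0.4] open 0.0414 grip 0.0 q [-0.14  0.4   1.49 -0.75  1.21  0.07] t 42.5667
expect [249. 211.] [249. 152.]
[  0 114  71  83 561] [ 32. 153.]
[ 281  140   65   73 2936] [311. 175.]
[242 149  18  58 907] [250. 178.]
[ 444  157   47   66 1606] [465. 187.]
[ 99 170  29  65 490] [112. 204.]
[ 113  178   42   57 1248] [132. 213.]
```

>>> {"method": "step_arm", "body": {
  "commands": [
    [0.45,0.1,-1.8,-2.5,0,0,0],
    [0.45,0.2,-3.4,-5,0,0,0],
    [0.45,0.2,-5,-7.3,0,0,0],
    [0.45,0.2,-5,-7.3,0,0,0]
  ]
}}

```text
time: 42.95
tool_pos: [0.5584, -0.2737, 0.1927]
tool_rot: [-3.133, 0.698, 1.62]
contact_force: [-0.9, 0.4, -0.8]
opening: 0.0415
grip_force: 0.0
```

>>> {"method": "step_arm", "body": {
  "commands": [
    [0,0,0,0,0,0,0],
    [0,0,0,0,0,0,0],
    [0,0,0,0,0,0,0],
    [0,0,0,0,0,0,0],
    [0,0,0,0,0,0,0]
  ]
}}

```text
time: 43.37
tool_pos: [0.5611, -0.271, 0.1987]
tool_rot: [3.139, 0.702, 1.618]
contact_force: [-0.2, 0.4, 3.2]
opening: 0.016
grip_force: 25.0
```

>>> {"method": "step_arm", "body": {
  "commands": [
    [0,0,0,0,0,0,0],
    [0,0,0,0,0,0,0]
  ]
}}

```text
time: 43.53
tool_pos: [0.561, -0.2713, 0.1987]
tool_rot: [3.139, 0.703, 1.619]
contact_force: [-0.7, 1.4, 6.2]
opening: 0.0156
grip_force: 25.0
```

>>> {"method": "step_arm", "body": {
  "commands": [
    [0,0,0,2,0,0,0],
    [0,0,0,5,0,0,0],
    [0,0,0,8,0,0,0],
    [0,0,0,11,0,0,0],
    [0,1,3,12,0,0,0]
  ]
}}

```text
time: 43.95
tool_pos: [0.5699, -0.2447, 0.3228]
tool_rot: [3.134, 0.705, 1.61]
contact_force: [0.6, -0.3, -0.7]
opening: 0.016
grip_force: 25.0
```

>>> {"method": "step_arm", "body": {
  "commands": [
    [0,2,4,0,0.12,0.006,0],
    [0,4,8,0,0.24,0.012,0],
    [0,6,11,0,0.36,0.018,0],
    [0,8,14,0,0.48,0.024,0],
    [0,8,17,0,0.6,0.03,0]
  ]
}}

```text
time: 44.37
tool_pos: [0.6531, -0.0687, 0.3168]
tool_rot: [3.141, 0.095, 1.623]
contact_force: [1.4, 0.0, -1.4]
opening: 0.0158
grip_force: 25.0
```

>>> {"method": "step_arm", "body": {
  "commands": [
    [0,0,2,-2,0.12,0.006,0],
    [0,0,3,-4,0.24,0.012,0],
    [0,0,4,-6,0.36,0.018,0],
    [0,0,4,-8,0.48,0.024,0],
    [0,0,4,-10,0.6,0.03,0]
  ]
}}

```text
time: 44.78
tool_pos: [0.6509, -0.0306, 0.2177]
tool_rot: [3.139, -0.505, 1.622]
contact_force: [0.1, 0.2, -0.5]
opening: 0.0155
grip_force: 25.0
```

Run:
```python
from h import *
st(.65,[.655,-.033,.09]); lying2("s19")
```

```text
turn [0.145 0.009 0.   ] shift cm [  0.41  -0.24 -12.77] pos [ 0.6509 -0.0306  0.2177] F [ 0.1  0.2 -0.5] open 0.0155 grip 24.981549382209778 q [-0.4   0.67  1.05  0.45  1.65 -0.47] t 44.7833
scene dark [273, 217, 21, 15, 73] -> [ 0.589 -0.05 ] [[0.574, -0.021], [0.589, -0.012], [0.603, -0.075], [0.588, -0.083]]
scene dark [255, 226, 21, 16, 73] -> [ 0.531 -0.049] [[0.516, -0.02], [0.532, -0.01], [0.545, -0.074], [0.53, -0.083]]
```

>>> {"method": "step_arm", "body": {
  "commands": [
    [0,0.2,0,-3,0.08,0.004,0],
    [0,0.4,-0.2,-6,0.144,0.01,0],
    [0,0.4,-0.2,-9,0.144,0.01,0],
    [0,0.4,-0.2,-11.7,0.144,0.01,0],
    [0,0.4,-0.2,-12.7,0.144,0.01,0]
  ]
}}

```text
time: 45.25
tool_pos: [0.6524, -0.0329, 0.0855]
tool_rot: [-3.128, -0.646, 1.612]
contact_force: [-0.2, -0.1, -0.8]
opening: 0.0159
grip_force: 25.0
```

>>> {"method": "step_arm", "body": {
  "commands": [
    [0,0,0,-0.5,0,0,0],
    [0,0,0,-1,0,0,0],
    [0,0,0,-1.5,0,0,0],
    [0,0,0,-1.7,0,0,0],
    [0,0,0,-1.7,0,0,0]
  ]
}}

```text
time: 45.67
tool_pos: [0.6549, -0.0333, 0.0741]
tool_rot: [-3.139, -0.643, 1.619]
contact_force: [0.4, -0.1, 0.4]
opening: 0.0156
grip_force: 25.0
```

>>> {"method": "step_arm", "body": {
  "commands": [
    [0.25,0,0,0,0,0,0],
    [0.35,0,0,0,0,0,0],
    [0.45,0,0,0,0,0,0],
    [0.45,0,0,0,0,0,0],
    [0.45,0,0,0,0,0,0]
  ]
}}

```text
time: 46.08
tool_pos: [0.6545, -0.0334, 0.0734]
tool_rot: [-3.137, -0.644, 1.618]
contact_force: [-0.0, 0.0, -0.0]
opening: 0.0402
grip_force: 0.0
```

>>> {"method": "step_arm", "body": {
  "commands": [
    [0.45,0,0,2,0,0,0],
    [0.45,0,0,6,0,0,0],
    [0.45,0,0,10,0,0,0],
    [0.45,0,0,14,-0.12,0,0],
    [0.45,-2,-3,18,-0.24,0,0]
  ]
}}

```text
time: 46.5
tool_pos: [0.6403, -0.0554, 0.2467]
tool_rot: [-3.128, -0.401, 1.613]
contact_force: [0.9, 0.0, 0.6]
opening: 0.0413
grip_force: 0.0
```

>>> {"method": "step_arm", "body": {
  "commands": [
    [0.45,0,-2,3,-0.12,0,0],
    [0.45,0,-4,6,-0.24,0,0],
    [0.45,0,-6,7,-0.36,0,0],
    [0.45,0,-8,7,-0.48,0,0],
    [0.45,-2,-10,7,-0.6,0,0]
  ]
}}

```text
time: 46.92
tool_pos: [0.6213, -0.1576, 0.3157]
tool_rot: [-3.106, 0.202, 1.609]
contact_force: [1.0, 0.1, -1.1]
opening: 0.0414
grip_force: 0.0
```

Run:
```python
from h import *
lying2("s20"); handles("h20_")
st(-.7,[.616,-.218,.27])
```

```text
scene dark [290, 207, 21, 15, 79] -> [ 0.646 -0.049] [[0.63, -0.02], [0.647, -0.01], [0.661, -0.073], [0.644, -0.083]]
scene dark [273, 217, 21, 15, 73] -> [ 0.589 -0.05 ] [[0.574, -0.021], [0.589, -0.012], [0.603, -0.075], [0.588, -0.083]]
scene dark [255, 226, 21, 16, 71] -> [ 0.531 -0.05 ] [[0.516, -0.02], [0.532, -0.01], [0.545, -0.073], [0.53, -0.082]]
scene [([389.4, 195.9], [370, 190, 30, 19, 271]), ([378.6, 222.4], [372, 211, 14, 24, 162])]
top [([349.1, 168.7], [347, 166, 5, 6, 19]), ([355.8, 178.1], [353, 168, 5, 26, 47]), ([327.5, 179.2], [325, 177, 6, 6, 22])]
turn [-0.504 -0.061  0.028] shift cm [-0.19 -6.31 -4.41] pos [ 0.6179 -0.1549  0.3141] F [-0.3 -0.  -0.4] open 0.0413 grip 0.0 q [-0.26  0.51  0.97 -0.2   1.64 -0.31] t 47.0667
```

Run:
```python
from h import *
ms=camera_model("scene");mt=camera_model("top")
print(onz(ms,378.6,222.4,.2),onz(ms,359.6,222.5,.2), tri(mt,(349.1,168.7),ms,(378.6,222.4)))
im=cv2.imread("pics/h20_top.png"); v=im.max(2); k=np.zeros_like(v); k[160:245,325:360]=(v[160:245,325:360]<128)*255
N,l,s,c=cv2.connectedComponentsWithStats(k)
for i in range(1,N):
    if s[i,4]>8: print(s[i],c[i],tri(mt,tuple(c[i]),ms,(378.6,222.4)))
# caddy top face: brick-brown, edges in scene
S=cv2.cvtColor(cv2.imread("pics/h20_scene.png"),cv2.COLOR_BGR2HSV); print(S[275:300:6,300:380:10].tolist())
```

```text
[ 0.6478862  -0.27263514  0.2       ] [ 0.61691292 -0.24847296  0.2       ] (array([ 0.64699446, -0.27160014,  0.19930564]), np.float64(0.003009196373062557))
[325 160   5   5  15] [326.33333333 161.33333333] (array([ 0.69752814, -0.22498935,  0.13484962]), np.float64(0.030669769483095192))
[342 160  18  62 271] [354.56457565 180.20295203] (array([ 0.61154856, -0.2850288 ,  0.22611491]), np.float64(0.019488680041412312))
[325 171  15  21 148] [330.37837838 179.5       ] (array([ 0.64161075, -0.24040981,  0.17363761]), np.float64(0.06618517375571137))
[335 189   3   6  11] [336.         191.54545455] (array([ 0.60308738, -0.25550183,  0.2048262 ]), np.float64(0.08225057586061275))
[344 191   3   3   9] [345. 192.] (array([ 0.59250605, -0.27192503,  0.22312003]), np.float64(0.06495631139628086))
[331 196   9  40 174] [334.76436782 216.98275862] (array([ 0.53912934, -0.26209038,  0.24518729]), np.float64(0.14010724843448086))
[346 209   3   3   9] [347. 210.] (array([ 0.54595112, -0.28103024,  0.25402839]), np.float64(0.10029768509457218))
[348 227   4   3  10] [349.2 228. ] (array([ 0.50147109, -0.28984595,  0.28530818]), np.float64(0.13311567002087818))
[357 235   3  10  28] [358.07142857 239.21428571] (array([ 0.46999801, -0.30686083,  0.31492075]), np.float64(0.13777523577293083))
[[[18, 95, 236], [12, 128, 171], [13, 131, 185], [14, 132, 184], [13, 134, 169], [13, 134, 185], [12, 139, 119], [11, 136, 120]], [[13, 137, 167], [14, 130, 174], [13, 138, 174], [13, 142, 147], [13, 135, 183], [13, 144, 167], [12, 141, 119], [13, 145, 100]], [[14, 134, 177], [13, 140, 164], [13, 128, 169], [13, 134, 185], [13, 133, 169], [13, 142, 111], [13, 148, 110], [13, 132, 186]], [[12, 142, 97], [13, 131, 192], [14, 135, 174], [13, 133, 163], [13, 139, 130], [12, 151, 103], [13, 135, 125], [13, 135, 177]], [[13, 143, 89], [12, 138, 111], [13, 134, 166], [10, 149, 113], [10, 140, 118], [12, 140, 122], [14, 137, 179], [15, 128, 146]]]
```

>>> {"method": "step_arm", "body": {
  "commands": [
    [0.5,0.5,-2,0,-0.12,-0.01,0.005],
    [0.5,1,-4,0,-0.24,-0.02,0.01],
    [0.5,2,-6,-1,-0.36,-0.03,0.015],
    [0.5,2.9,-8,-2.5,-0.48,-0.05,0.028],
    [0.5,2.9,-8.5,-4.4,-0.504,-0.061,0.028]
  ]
}}

```text
time: 47.48
tool_pos: [0.6495, -0.2414, 0.2683]
tool_rot: [3.138, 0.704, 1.619]
contact_force: [-0.4, 0.2, -0.6]
opening: 0.0456
grip_force: 0.0
```

Run:
```python
from h import *
st(-.7,[.647,-.2405,.27]); wh([.647,-.272])
m=camera_model("wrist"); im=cv2.imread("pics/wh.png")
# caddy top: find its edges with colour segmentation; wood caddy darker than board
S=cv2.cvtColor(im,cv2.COLOR_BGR2HSV)
for u in range(60,460,40): print(u,[tuple(int(x) for x in S[v,u]) for v in range(130,235,12)])
# wells: dark holes on top face z=.139
for x,y in((.47,-.28),(.53,-.277),(.59,-.275),(.647,-.272)): print(px(m,np.array([x,y,.139])).round(0))
```

```text
turn [ 0.004  0.003 -0.001] shift cm [-0.25  0.09  0.17] pos [ 0.6495 -0.2414  0.2683] F [-0.4  0.2 -0.6] open 0.0456 grip 0.0 q [-0.15  0.56  1.21 -0.72  1.28 -0.02] t 47.4833
expect [245. 211.] [246. 152.]
[  0 133  57  62 433] [ 26. 163.]
[ 236  148   24   62 1039] [247. 178.]
[ 481  156   31   79 1344] [501. 193.]
[  61  181   55   54 1490] [ 87. 214.]
[163 227  29   8 174] [177. 231.]
60 [(15, 134, 221), (23, 63, 230), (29, 21, 246), (29, 21, 246), (29, 23, 246), (13, 159, 167), (23, 41, 150), (20, 35, 132), (19, 37, 132)]
100 [(13, 144, 206), (15, 137, 211), (24, 62, 230), (24, 63, 230), (24, 64, 232), (24, 61, 233), (110, 27, 28), (140, 27, 28), (75, 18, 29)]
140 [(13, 141, 193), (14, 134, 215), (24, 60, 229), (20, 49, 194), (21, 49, 189), (21, 47, 196), (26, 24, 237), (26, 21, 240), (16, 165, 139)]
180 [(13, 136, 193), (14, 132, 218), (20, 37, 174), (28, 17, 236), (27, 19, 236), (25, 19, 238), (27, 21, 238), (24, 23, 238), (28, 13, 246)]
220 [(14, 130, 198), (15, 133, 221), (24, 62, 231), (24, 63, 232), (25, 20, 76), (23, 42, 178), (30, 6, 240), (30, 14, 234), (20, 24, 130)]
260 [(13, 141, 214), (14, 139, 226), (37, 57, 98), (39, 58, 102), (43, 63, 102), (43, 72, 128), (42, 70, 139), (34, 8, 247), (30, 3, 247)]
300 [(24, 63, 231), (24, 63, 231), (24, 62, 231), (23, 26, 80), (11, 69, 114), (6, 79, 149), (6, 90, 155), (23, 26, 129), (24, 25, 145)]
340 [(21, 55, 199), (18, 79, 164), (19, 81, 161), (20, 75, 160), (20, 76, 158), (18, 79, 158), (18, 78, 156), (18, 77, 158), (20, 80, 157)]
380 [(24, 62, 231), (23, 63, 232), (24, 65, 226), (21, 50, 183), (19, 79, 162), (19, 77, 162), (18, 75, 163), (19, 77, 162), (20, 80, 165)]
420 [(24, 63, 230), (24, 62, 232), (23, 43, 95), (21, 38, 95), (21, 39, 91), (20, 35, 88), (22, 32, 88), (27, 51, 105), (21, 58, 159)]
[ 77. 130.]
[136. 131.]
[194. 132.]
[250. 132.]
```

Run:
```python
from h import *
m=camera_model("wrist"); im=cv2.imread("pics/wh.png"); v=im.max(2)
for r in range(150,212,10): print(r,v[r,228:268:2].tolist())
k=(v<120).astype(np.uint8); k[146:]=0; N,l,s,c=cv2.connectedComponentsWithStats(k)
for i in range(1,N):
    if s[i,4]>20: print(s[i],c[i].round(1),onz(m,*c[i],.139).round(3))
k=(v<130).astype(np.uint8)
S=cv2.cvtColor(im,cv2.COLOR_BGR2HSV)
for u in (40,90,140,190,230): print(u,[(r,int(S[r,u,1]),int(S[r,u,2])) for r in range(60,150,5)])
```

```text
150 [148, 91, 95, 97, 98, 75, 77, 74, 77, 76, 78, 75, 91, 103, 102, 100, 99, 99, 102, 102]
160 [113, 92, 96, 98, 71, 79, 75, 97, 136, 89, 74, 74, 68, 66, 103, 102, 101, 101, 101, 100]
170 [95, 95, 96, 99, 99, 71, 74, 74, 72, 72, 75, 74, 71, 61, 95, 104, 103, 99, 101, 101]
180 [90, 96, 97, 96, 100, 64, 75, 74, 73, 74, 75, 77, 73, 68, 63, 105, 103, 102, 102, 101]
190 [94, 95, 116, 123, 122, 83, 74, 73, 126, 143, 117, 75, 76, 72, 61, 117, 128, 127, 125, 124]
200 [120, 127, 127, 130, 129, 132, 74, 77, 73, 76, 74, 76, 79, 76, 68, 65, 140, 134, 137, 136]
210 [179, 151, 140, 149, 152, 144, 163, 126, 129, 128, 130, 128, 127, 127, 126, 117, 142, 150, 140, 131]
[ 420    0   92  139 6494] [480.3  70.2] [ 0.831 -0.193  0.139]
[341  32  34  12 139] [356.3  35.7] [ 0.721 -0.171  0.139]
[313  38  25  39 175] [322.1  52.6] [ 0.699 -0.185  0.139]
[ 58  48 155   6 236] [133.8  50.3] [ 0.554 -0.19   0.139]
[  0  52  29  43 323] [13.1 75.6] [ 0.446 -0.218  0.139]
[  43   53  219   25 2324] [138.8  63.4] [ 0.554 -0.201  0.139]
[ 31  80 173  17 880] [81.6 88.7] [ 0.497 -0.228  0.139]
[225  92  21   1  21]
[... 1132 characters left out ...]
39, 152), (125, 134, 219), (130, 141, 193), (135, 133, 211), (140, 134, 217), (145, 139, 215)]
190 [(60, 142, 120), (65, 141, 123), (70, 143, 121), (75, 142, 124), (80, 140, 140), (85, 139, 130), (90, 139, 125), (95, 146, 175), (100, 132, 203), (105, 132, 214), (110, 130, 218), (115, 132, 219), (120, 133, 200), (125, 134, 198), (130, 132, 193), (135, 132, 215), (140, 133, 219), (145, 131, 226)]
230 [(60, 139, 119), (65, 144, 126), (70, 139, 123), (75, 144, 122), (80, 142, 140), (85, 142, 131), (90, 144, 129), (95, 145, 193), (100, 132, 214), (105, 132, 216), (110, 134, 221), (115, 132, 222), (120, 130, 225), (125, 132, 220), (130, 131, 200), (135, 130, 218), (140, 131, 222), (145, 147, 194)]
```

>>> {"method": "step_arm", "body": {
  "commands": [
    [0.5,0,-1.8,-2.5,0,0,0.015],
    [0.5,0,-3.4,-5,0,0,0.015],
    [0.5,0,-5,-7.3,0,0,0.015],
    [0.5,0,-5,-7.3,0,0,0.015]
  ]
}}

```text
time: 47.87
tool_pos: [0.6456, -0.2941, 0.1921]
tool_rot: [-3.136, 0.697, 1.633]
contact_force: [-0.8, 0.7, -0.7]
opening: 0.0461
grip_force: 0.0
```

>>> {"method": "step_arm", "body": {
  "commands": [
    [0,0,0,0,0,0,0],
    [0,0,0,0,0,0,0],
    [0,0,0,0,0,0,0],
    [0,0,0,0,0,0,0],
    [0,0,0,0,0,0,0]
  ]
}}

```text
time: 48.28
tool_pos: [0.6486, -0.291, 0.1988]
tool_rot: [3.136, 0.702, 1.632]
contact_force: [-1.5, 0.6, 3.6]
opening: 0.0173
grip_force: 24.1
```

>>> {"method": "step_arm", "body": {
  "commands": [
    [0,0,0,0,0,0,0],
    [0,0,0,0,0,0,0],
    [0,0,0,0,0,0,0]
  ]
}}

```text
time: 48.53
tool_pos: [0.6484, -0.2915, 0.1987]
tool_rot: [3.137, 0.703, 1.632]
contact_force: [-0.8, 1.5, 6.0]
opening: 0.0177
grip_force: 24.0
```

>>> {"method": "step_arm", "body": {
  "commands": [
    [0,0,0,2,0,0,0],
    [0,0,0,5,0,0,0],
    [0,0,0,8,0,0,0],
    [0,0,0,11,0,0,0],
    [0,0.5,3,12,0,0,0]
  ]
}}

```text
time: 48.95
tool_pos: [0.6526, -0.2658, 0.3231]
tool_rot: [3.13, 0.705, 1.623]
contact_force: [-0.2, -0.1, -0.0]
opening: 0.0161
grip_force: 24.8
```

>>> {"method": "step_arm", "body": {
  "commands": [
    [0,1,4,0,0.12,0.006,0],
    [0,2,8,0,0.24,0.012,0],
    [0,3,12,0,0.36,0.018,0],
    [0,4,16,0,0.48,0.024,0],
    [0,5,19,0,0.6,0.03,0]
  ]
}}

```text
time: 49.37
tool_pos: [0.7037, -0.0672, 0.3187]
tool_rot: [3.129, 0.094, 1.634]
contact_force: [1.3, -0.3, -0.4]
opening: 0.0163
grip_force: 24.8
```

>>> {"method": "step_arm", "body": {
  "commands": [
    [0,0,2,-2,0.12,0.006,0],
    [0,0,3,-4,0.24,0.012,0],
    [0,0,4,-6,0.36,0.018,0],
    [0,0,4,-8,0.48,0.024,0],
    [0,0,4,-10,0.6,0.03,0]
  ]
}}

```text
time: 49.78
tool_pos: [0.7034, -0.0308, 0.2176]
tool_rot: [3.122, -0.505, 1.634]
contact_force: [-0.7, 0.6, -0.7]
opening: 0.0166
grip_force: 24.8
```

Run:
```python
from h import *
st(.65,[.708,-.033,.09]); lying2("s21")
```

```text
turn [ 0.144  0.025 -0.002] shift cm [  0.46  -0.22 -12.76] pos [ 0.7034 -0.0308  0.2176] F [-0.7  0.6 -0.7] open 0.0166 grip 24.792829155921936 q [-0.37  0.77  0.86  0.47  1.71 -0.41] t 49.7833
scene dark [290, 208, 21, 14, 76] -> [ 0.646 -0.049] [[0.629, -0.022], [0.646, -0.012], [0.661, -0.073], [0.644, -0.083]]
scene dark [273, 217, 21, 15, 74] -> [ 0.589 -0.05 ] [[0.574, -0.021], [0.589, -0.012], [0.603, -0.075], [0.588, -0.083]]
scene dark [255, 226, 21, 16, 70] -> [ 0.531 -0.05 ] [[0.516, -0.02], [0.532, -0.01], [0.545, -0.073], [0.53, -0.082]]
```

>>> {"method": "step_arm", "body": {
  "commands": [
    [0,0.2,0,-3,0.08,0.008,0],
    [0,0.4,-0.2,-6,0.144,0.025,0],
    [0,0.4,-0.2,-9,0.144,0.025,0],
    [0,0.4,-0.2,-11.7,0.144,0.025,0],
    [0,0.4,-0.2,-12.7,0.144,0.025,0]
  ]
}}

```text
time: 50.25
tool_pos: [0.7049, -0.0332, 0.0849]
tool_rot: [-3.128, -0.647, 1.615]
contact_force: [-1.2, 0.0, -0.3]
opening: 0.0158
grip_force: 24.8
```

>>> {"method": "step_arm", "body": {
  "commands": [
    [0,0,0,-0.5,0,0,0],
    [0,0,0,-1,0,0,0],
    [0,0,0,-1.5,0,0,0],
    [0,0,0,-1.7,0,0,0],
    [0,0,0,-1.7,0,0,0]
  ]
}}

```text
time: 50.67
tool_pos: [0.7073, -0.0335, 0.0741]
tool_rot: [-3.139, -0.644, 1.622]
contact_force: [0.0, -0.0, -0.4]
opening: 0.0162
grip_force: 24.8
```

>>> {"method": "step_arm", "body": {
  "commands": [
    [0.25,0,0,0,0,0,0],
    [0.35,0,0,0,0,0,0],
    [0.45,0,0,0,0,0,0],
    [0.45,0,0,0,0,0,0],
    [0.45,0,0,0,0,0,0]
  ]
}}

```text
time: 51.08
tool_pos: [0.707, -0.0336, 0.0735]
tool_rot: [-3.138, -0.645, 1.621]
contact_force: [-0.3, -0.1, 0.0]
opening: 0.0403
grip_force: 0.0
```

>>> {"method": "step_arm", "body": {
  "commands": [
    [0.45,0,0,2,0,0,0],
    [0.45,0,0,6,0,0,0],
    [0.45,0,0,10,0,0,0],
    [0.45,0,0,14,-0.12,0,0],
    [0.45,-2,2,18,-0.24,0,0]
  ]
}}

```text
time: 51.5
tool_pos: [0.6916, -0.0216, 0.2476]
tool_rot: [-3.126, -0.4, 1.607]
contact_force: [2.3, 0.2, 1.1]
opening: 0.0414
grip_force: 0.0
```

>>> {"method": "step_arm", "body": {
  "commands": [
    [0.45,-1,4,2,-0.12,0,0],
    [0.45,-2,8,4,-0.24,0,0],
    [0.45,-3,12,4,-0.36,0,0],
    [0.45,-4,16,4,-0.4,0,0],
    [0.45,-5,20,4,-0.4,0,0]
  ]
}}

```text
time: 51.92
tool_pos: [0.64, 0.1821, 0.289]
tool_rot: [-3.111, -0.004, 1.615]
contact_force: [0.5, 0.5, -0.1]
opening: 0.0412
grip_force: 0.0
```

Run:
```python
from h import *
lying2("s22"); handles("h22_"); disp("s22b"); lying("t22"); st(0,[.626,.262,.2])
```

```text
scene dark [303, 200, 23, 13, 78] -> [ 0.698 -0.046] [[0.675, -0.022], [0.694, -0.009], [0.718, -0.067], [0.7, -0.079]]
scene dark [290, 208, 21, 14, 77] -> [ 0.646 -0.049] [[0.629, -0.022], [0.646, -0.012], [0.661, -0.073], [0.644, -0.083]]
scene dark [273, 217, 21, 15, 73] -> [ 0.589 -0.049] [[0.574, -0.02], [0.589, -0.012], [0.603, -0.075], [0.588, -0.083]]
scene dark [255, 226, 21, 16, 74] -> [ 0.531 -0.049] [[0.516, -0.02], [0.532, -0.01], [0.545, -0.074], [0.53, -0.083]]
scene [([389.4, 195.9], [370, 190, 30, 19, 269])]
top [([355.9, 176.4], [354, 165, 4, 27, 46])]
screen [155 161  15  21 142] [162.  170.9] [[168, 181], [158, 176], [156, 161], [167, 166]]
tray [0.663 0.015 0.065] [[0.505, 0.139], [0.846, 0.115], [0.828, -0.113], [0.487, -0.08]]
turn [-0.004 -0.034  0.01 ] shift cm [-1.55  8.49 -8.71] pos [0.6415 0.1771 0.2871] F [-0.3 -0.4  0.5] open 0.0413 grip 0.0 q [0.15 0.61 0.86 0.01 1.7  0.11] t 52.1667
```

Run:
```python
from h import *
m0=camera_model("wrist"); s=observe()
# w13 pose: rebuild camera from fixed tool->camera transform
Rt=R.from_euler("xyz",s["tool_rot"]).as_matrix(); W=np.eye(4); W[:3,:3]=Rt; W[:3,3]=s["tool_pos"]; C=m0["world_to_cam"]@W
W2=np.eye(4); W2[:3,:3]=R.from_euler("xyz",[-3.139,0,1.872]).as_matrix(); W2[:3,3]=[.5446,.2572,.2226]
m=dict(m0); m["world_to_cam"]=C@np.linalg.inv(W2)
c=onz(m,317.07,196.6,.093); a=onz(m,470,163,.165); print(c,a,np.linalg.norm((a-c)[:2]))
mt=camera_model("top"); im=cv2.imread("pics/top0.png"); S=cv2.cvtColor(im,cv2.COLOR_BGR2HSV)
k=(cv2.inRange(S,(0,110,90),(8,255,255))|cv2.inRange(S,(170,90,90),(180,255,255))); k[:135]=0;k[170:]=0;k[:,:145]=0;k[:,210:]=0
N,l,t,cc=cv2.connectedComponentsWithStats(k)
for i in range(1,N):
    if t[i,4]>15: p=onz(mt,*cc[i],.16); print(t[i],cc[i],p,np.linalg.norm((p-c)[:2]))
ms=camera_model("scene"); i2=cv2.imread("pics/s22.png"); S=cv2.cvtColor(i2,cv2.COLOR_BGR2HSV)
k=(cv2.inRange(S,(0,90,60),(8,255,255))|cv2.inRange(S,(170,80,60),(180,255,255))); k[:105]=0;k[150:]=0;k[:,:215]=0;k[:,280:]=0
N,l,t,cc=cv2.connectedComponentsWithStats(k)
for i in range(1,N):
    if t[i,4]>25: p=onz(ms,*cc[i],.155); print(t[i],cc[i],p,np.linalg.norm((p-c)[:2]))
```

```text
[0.6236912  0.26149566 0.093     ] [0.71405717 0.34583466 0.165     ] 0.12360855896419873
[189 141  13  11  38] [196.55263158 147.05263158] [0.72614658 0.21077468 0.16      ] 0.11432288890387288
[148 144  15  15 136] [154.91176471 150.83823529] [0.71332728 0.34423016 0.16      ] 0.12198206942246743
[222 111  15  14 145] [229.24137931 117.97931034] [0.70916475 0.33467602 0.155     ] 0.11252152581620409
[254 126  15  14 142] [261.15492958 133.36619718] [0.7280658  0.20800134 0.155     ] 0.11728469658783551
```

Run:
```python
from h import *
print(turn(down(2.016)),observe()["tool_pos"])
```

```text
[ 0.00296785 -0.03457875  0.40492498] [0.64146532 0.17707282 0.28709528]
```

>>> {"method": "step_arm", "body": {
  "commands": [
    [0.4,-0.5,3,-1,0,0,0.11],
    [0.4,-1,6,-3,0,0,0.22],
    [0.4,-1.6,8.4,-5,0,0,0.33],
    [0.4,-1.6,8.4,-8,0,0,0.4],
    [0.4,-1.6,8.4,-11,0,0,0.4]
  ]
}}

```text
time: 52.58
tool_pos: [0.6262, 0.2606, 0.1764]
tool_rot: [-3.109, -0.006, 2.014]
contact_force: [0.2, -0.9, -0.1]
opening: 0.0368
grip_force: 0.0
```

```bash
cat >> h.py <<'E'
def dial(tag,roi=None):
    """timer centre, bearing of pointer (white line on black bar) from the wrist picture"""
    m,im=snap("wrist",tag); c0=px(m,np.array([.624,.262,.093])); u,v=c0.astype(int)
    f=192/np.tan(np.radians(m["vfov"])/2); return m,im,c0
E
python3 - <<'E'
from h import *
print(turn(down(2.016)),observe()["tool_pos"])
m,im,c0=dial("d1"); print(c0)
v=im.max(2)
k=(v<60).astype(np.uint8); k[222:]=0; N,l,s,c=cv2.connectedComponentsWithStats(k)
for i in range(1,N):
    if s[i,4]>60:
        r=cv2.minAreaRect(np.argwhere(l==i)[:,::-1].astype(np.float32)); b=cv2.boxPoints(r); print(s[i],c[i].round(1),onz(m,*c[i],.126).round(3),[onz(m,*q,.126).round(3)[:2].tolist() for q in b])
E
```

```text
[ 0.00887737 -0.03165409  0.00230817] [0.626191   0.26064858 0.17643114]
[251.99237437 190.49415359]
[  12    0   92  167 7423] [ 53.4 100.3] [0.445 0.269 0.126] [[0.396, 0.321], [0.453, 0.354], [0.5, 0.246], [0.434, 0.204]]
[ 168    0  344  179 5565] [344.3  83.5] [0.647 0.379 0.126] [[0.505, 0.373], [0.507, 0.384], [0.805, 0.386], [0.808, 0.374]]
[348 132  32  31 250] [358.9 147.3] [0.683 0.342 0.126] [[0.675, 0.335], [0.677, 0.358], [0.694, 0.355], [0.692, 0.332]]
[400 158  38  33 673] [418.6 172.8] [0.738 0.345 0.126] [[0.718, 0.343], [0.741, 0.362], [0.759, 0.346], [0.735, 0.326]]
[  0 167  14  55 472] [  4.4 188.2] [0.423 0.177 0.126] [[0.416, 0.195], [0.426, 0.2], [0.436, 0.149], [0.425, 0.143]]
[243 172  15  50 292] [250.3 192. ] [0.62  0.269 0.126] [[0.606, 0.282], [0.616, 0.287], [0.638, 0.248], [0.628, 0.243]]
[486 193  26  29 405] [502.4 211.6] [0.821 0.348 0.126] [[0.798, 0.355], [0.816, 0.364], [0.833, 0.344], [0.814, 0.335]]
```

>>> {"method": "step_arm", "body": {
  "commands": [
    [0.4,-0.2,0.1,-2.5,0.009,-0.032,0.02],
    [0.4,-0.2,0.1,-5,0.009,-0.032,0.02],
    [0.4,-0.2,0.1,-7,0.009,-0.032,0.02],
    [0.4,-0.2,0.1,-7.8,0.009,-0.032,0.02],
    [0.4,-0.2,0.1,-7.8,0.009,-0.032,0.02]
  ]
}}

```text
time: 53.05
tool_pos: [0.6233, 0.2601, 0.0974]
tool_rot: [-3.136, -0.001, 2.028]
contact_force: [-0.5, 0.6, -0.8]
opening: 0.0369
grip_force: 0.0
```

>>> {"method": "step_arm", "body": {
  "commands": [
    [0,0,0,0,0,0,0],
    [0,0,0,0,0,0,0],
    [0,0,0,0,0,0,0],
    [0,0,0,0,0,0,0],
    [0,0,0,0,0,0,0]
  ],
  "grip_force": 60
}}

```text
time: 53.47
tool_pos: [0.6234, 0.262, 0.1005]
tool_rot: [-3.14, 0.001, 2.031]
contact_force: [-3.8, -2.3, 4.7]
opening: 0.0097
grip_force: 59.9
```

>>> {"method": "step_arm", "body": {
  "commands": [
    [0,0,0,0,0,0,0],
    [0,0,0,0,0,0,0]
  ]
}}

```text
time: 53.63
tool_pos: [0.6234, 0.2621, 0.1005]
tool_rot: [-3.141, 0.001, 2.031]
contact_force: [-2.4, -2.4, 5.9]
opening: 0.0092
grip_force: 59.9
```

Run:
```python
from h import *
s=observe(); print(s["tool_pos"],s["tool_rot"],s["opening"],s["grip_force"],s["contact_force"],s["torque"],s["qpos"])
```

```text
[0.62337251 0.26209193 0.10046442] [-3.14066792e+00  7.10765646e-04  2.03100832e+00] 0.009168539882183257 59.92610692977905 [-2.38145644 -2.40928871  5.85061146] [-0.54421091  0.58294665  0.15927922] [ 2.85219990e-01  7.04667422e-01  1.19465858e+00 -9.09308107e-04
  1.24305365e+00 -1.74698619e-01]
```

>>> {"method": "step_arm", "body": {
  "commands": [
    [0.4,0,0,0,0,0,0],
    [0.4,0,0,0,0,0,0],
    [0.4,0,0,0,0,0,0],
    [0.4,0,0,-0.5,0,0,0],
    [0.4,0,0,-0.5,0,0,0]
  ]
}}

```text
time: 54.05
tool_pos: [0.623, 0.2624, 0.0929]
tool_rot: [-3.139, -0.0, 2.031]
contact_force: [0.2, 0.6, -0.4]
opening: 0.0352
grip_force: 0.0
```

>>> {"method": "step_arm", "body": {
  "commands": [
    [0,0,0,0,0,0,0],
    [0,0,0,0,0,0,0],
    [0,0,0,0,0,0,0],
    [0,0,0,0,0,0,0],
    [0,0,0,0,0,0,0]
  ],
  "grip_force": 50
}}

```text
time: 54.47
tool_pos: [0.6232, 0.2622, 0.0942]
tool_rot: [-3.14, 0.0, 2.031]
contact_force: [-2.2, -0.8, -1.0]
opening: 0.0111
grip_force: 49.7
```

>>> {"method": "step_arm", "body": {
  "commands": [
    [0,0,0,0,0,0,0],
    [0,0,0,0,0,0,0],
    [0,0,0,0,0,0,0]
  ]
}}

```text
time: 54.72
tool_pos: [0.6232, 0.2622, 0.0942]
tool_rot: [-3.14, 0.0, 2.031]
contact_force: [-2.4, -1.0, 1.4]
opening: 0.0113
grip_force: 49.7
```

>>> {"method": "step_arm", "body": {
  "commands": [
    [0,0,0,0,0,0,-0.12],
    [0,0,0,0,0,0,-0.24],
    [0,0,0,0,0,0,-0.36],
    [0,0,0,0,0,0,-0.48],
    [0,0,0,0,0,0,-0.6]
  ]
}}

```text
time: 55.13
tool_pos: [0.6247, 0.2618, 0.0943]
tool_rot: [3.14, 0.001, 1.426]
contact_force: [3.6, -3.3, -4.8]
opening: 0.0113
grip_force: 51.0
```

>>> {"method": "step_arm", "body": {
  "commands": [
    [0,0,0,0,0,0,-0.12],
    [0,0,0,0,0,0,-0.24],
    [0,0,0,0,0,0,-0.36],
    [0,0,0,0,0,0,-0.48],
    [0,0,0,0,0,0,-0.6]
  ]
}}

```text
time: 55.55
tool_pos: [0.6259, 0.2614, 0.0944]
tool_rot: [3.138, -0.003, 0.825]
contact_force: [6.8, -3.0, -2.5]
opening: 0.012
grip_force: 54.4
```

>>> {"method": "step_arm", "body": {
  "commands": [
    [0,0,0,0,0,0,-0.12],
    [0,0,0,0,0,0,-0.24],
    [0,0,0,0,0,0,-0.36],
    [0,0,0,0,0,0,-0.48],
    [0,0,0,0,0,0,-0.6]
  ]
}}

```text
time: 55.97
tool_pos: [0.6277, 0.2608, 0.0945]
tool_rot: [3.139, -0.008, 0.226]
contact_force: [10.0, -7.0, -2.0]
opening: 0.0117
grip_force: 54.2
```

>>> {"method": "step_arm", "body": {
  "commands": [
    [0,0,0,0,0,0,-0.12],
    [0,0,0,0,0,0,-0.24],
    [0,0,0,0,0,0,-0.36],
    [0,0,0,0,0,0,-0.48],
    [0,0,0,0,0,0,-0.6]
  ]
}}

```text
time: 56.38
tool_pos: [0.6278, 0.2592, 0.0946]
tool_rot: [-3.141, -0.009, -0.374]
contact_force: [11.9, -9.7, -3.5]
opening: 0.0129
grip_force: 66.1
```

>>> {"method": "step_arm", "body": {
  "commands": [
    [0,0,0,0,0,0,-0.12],
    [0,0,0,0,0,0,-0.24],
    [0,0,0,0,0,0,-0.36],
    [0,0,0,0,0,0,-0.48],
    [0,0,0,0,0,0,-0.6]
  ]
}}

```text
time: 56.8
tool_pos: [0.6258, 0.2586, 0.0945]
tool_rot: [-3.14, -0.007, -0.974]
contact_force: [5.1, -12.2, -0.1]
opening: 0.0142
grip_force: 71.5
```

>>> {"method": "step_arm", "body": {
  "commands": [
    [0,0,0,0,0,0,-0.1],
    [0,0,0,0,0,0,-0.15],
    [0,0,0,0,0,0,-0.15],
    [0,0,0,0,0,0,-0.15]
  ]
}}

```text
time: 57.13
tool_pos: [0.6242, 0.2603, 0.0944]
tool_rot: [-3.141, -0.003, -1.12]
contact_force: [-0.2, -7.5, 1.3]
opening: 0.011
grip_force: 49.6
```

Run:
```python
from h import *
s=observe(); print(s["tool_pos"],s["tool_rot"],s["opening"],s["grip_force"],s["contact_force"],s["torque"],s["qpos"])
```

```text
[0.62421209 0.26028651 0.09438903] [-3.14078694e+00 -3.06453374e-03 -1.11975805e+00] 0.01099749788920936 49.629753828048706 [-0.15604957 -7.49885503  1.3480213 ] [-1.30957917  0.09278337  0.13825883] [ 0.28332069  0.70911283  1.20366263 -0.00306591  1.2275127   2.97490389]
```

>>> {"method": "step_arm", "body": {
  "commands": [
    [0.4,0,0,0,0,0,0],
    [0.4,0,0,0,0,0,0],
    [0.4,0,0,0,0,0,0],
    [0.4,0,0,0,0,0,0],
    [0.4,0,0,2,0,0,0]
  ]
}}

```text
time: 57.55
tool_pos: [0.6211, 0.262, 0.1101]
tool_rot: [3.135, 0.002, -1.119]
contact_force: [-0.7, -0.2, 0.1]
opening: 0.0361
grip_force: 0.0
```

>>> {"method": "step_arm", "body": {
  "commands": [
    [0.4,0,0,4,0,0,0],
    [0.4,0,0,8,0,0,0],
    [0.4,0,0,12,0,0,0.1],
    [0.4,-2,-2,14,0,0,0.2],
    [0.4,-6,-4,14,0,0,0.3]
  ]
}}

```text
time: 57.97
tool_pos: [0.5702, 0.2243, 0.2591]
tool_rot: [-3.13, -0.006, -0.814]
contact_force: [0.8, -0.2, 0.0]
opening: 0.0368
grip_force: 0.0
```

Run:
```python
from h import *
s=observe(); print(s["tool_pos"],s["tool_rot"])
m,im,c0=dial("d2"); print("expected centre px",c0)
S=cv2.cvtColor(im,cv2.COLOR_BGR2HSV); v=im.max(2)
u0,v0=c0.astype(int); 
k=(v<90).astype(np.uint8); M=np.zeros_like(k); cv2.circle(M,(u0,v0),75,1,-1); N,l,t,c=cv2.connectedComponentsWithStats(k*M)
for i in range(1,N):
    if t[i,4]>15:
        P=np.argwhere(l==i)[:,::-1].astype(np.float32); r=cv2.minAreaRect(P); b=cv2.boxPoints(r)
        print(t[i],c[i].round(1),"z.126",[onz(m,*q,.126).round(4)[:2].tolist() for q in b],"z.093",onz(m,*c[i],.093).round(4))
w=((S[:,:,1]<45)&(v>190)).astype(np.uint8)*M; N,l,t,c=cv2.connectedComponentsWithStats(w)
for i in range(1,N):
    if t[i,4]>8: print("white",t[i],c[i].round(1),onz(m,*c[i],.126).round(4))
```

```text
[0.5702279  0.22427451 0.25910527] [-3.12981544 -0.00608009 -0.81413767]
expected centre px [200.48190933 167.17297945]
[174 140   8   7  22] [177.3 142.8] z.126 [[0.6653, 0.2504], [0.6651, 0.248], [0.6561, 0.2485], [0.6562, 0.251]] z.093 [0.6644 0.2584 0.093 ]
[190 147  19  44 399] [199.6 164.7] z.126 [[0.6178, 0.2816], [0.6426, 0.2367], [0.6316, 0.2298], [0.6063, 0.2745]] z.093 [0.6268 0.2603 0.093 ]
[214 231   7  10  50] [217.7 235.7] z.126 [[0.5607, 0.3017], [0.5554, 0.2967], [0.5474, 0.3057], [0.5528, 0.3109]] z.093 [0.5458 0.318  0.093 ]
white [ 164  125   77   76 3925] [202.4 162.5] [0.626 0.247 0.126]
```

Run:
```python
from h import *
lying2("s30"); disp("s30b"); m,im=snap("top","t30"); S=cv2.cvtColor(im,cv2.COLOR_BGR2HSV)
k=cv2.inRange(S,(0,60,120),(180,255,255)); t=cv2.inRange(S,(0,0,150),(180,40,255)); t[:118]=0;t[240:]=0;t[:,:222]=0;t[:,305:]=0
n=cv2.findNonZero(t); r=cv2.minAreaRect(cv2.convexHull(n)); print("tray",onz(m,*r[0],.069).round(3),[onz(m,*q,.069).round(3)[:2].tolist() for q in cv2.boxPoints(r)])
v=im.max(2)
for x in(.525,.585,.64,.69):
  print(x,[int(v[tuple(px(m,np.array([x,y,.066]))[::-1].astype(int))]) for y in np.arange(-.11,.12,.015)])
s=observe(); print(s["contact_force"],s["time"])
```

```text
scene dark [303, 200, 23, 13, 77] -> [ 0.698 -0.046] [[0.675, -0.022], [0.694, -0.009], [0.718, -0.067], [0.7, -0.079]]
scene dark [290, 207, 21, 15, 76] -> [ 0.646 -0.049] [[0.63, -0.02], [0.647, -0.01], [0.661, -0.073], [0.644, -0.083]]
scene dark [273, 217, 21, 15, 76] -> [ 0.589 -0.049] [[0.574, -0.021], [0.589, -0.012], [0.603, -0.075], [0.588, -0.083]]
scene dark [255, 226, 21, 16, 76] -> [ 0.531 -0.05 ] [[0.516, -0.02], [0.532, -0.01], [0.545, -0.074], [0.53, -0.083]]
screen [155 161  15  21 144] [162.  170.7] [[169, 181], [157, 175], [155, 161], [167, 166]]
tray [ 0.647 -0.001  0.069] [[0.476, 0.135], [0.841, 0.119], [0.827, -0.144], [0.462, -0.116]]
0.525 [197, 195, 197, 201, 202, 198, 193, 202, 202, 200, 196, 199, 201, 186, 200, 197]
0.585 [196, 194, 200, 183, 169, 161, 157, 197, 188, 188, 194, 192, 190, 194, 193, 205]
0.64 [188, 201, 202, 193, 191, 171, 165, 190, 199, 201, 182, 189, 197, 177, 186, 217]
0.69 [182, 195, 200, 200, 200, 179, 157, 177, 199, 196, 195, 199, 201, 188, 187, 203]
[ 0.58063617 -1.06573457  0.16724126] 58.1667
```

```bash
python3 -c "
from cell import *
print(hand_in())"
```

```text
the job is handed in; nothing more can be done
None
```

I handed the job in at about 58 s of the 208 s; the hand-in returned no verdict. In the last camera checks all four skewers lay on the tray, the display stood upright facing the robot off the tray, and the dial was at mark 8; the knocked-aside caddy and the spice jars were not re-measured at the end.

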